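# Close down the phone display for the night

### The arm

A 6-joint arm with a two-finger parallel gripper is mounted at the origin on the work surface. World frame = base frame: x ahead of the robot, y to its left, z up, the work surface at z = 0. Lengths are in m, angles in rad, forces in N, time in s.
With the tool pointing down it reaches from about 0.35 to 0.85 m from the base axis. Payload 8.1 kg.
Tool frame: the origin (TCP) lies at the very end of the fingers, on their centre line; the grasp point (between the pads) lies 19 mm behind it; z points along the fingers, y is the line along which they close (so a half turn about z gives the same grasp; the last joint's range is limited). The gripper opens to 93 mm and grips with 3 to 60 N. Pads are 15 mm wide; open, the fingers measure 128 mm over their backs; the gripper's body (75 mm by 188 mm) begins 65 mm behind the grasp point.
Start: joints at [-1.402, 0.13, 1.488, -0, 1.523, -0.085], TCP at [0.151, -0.581, 0.219] pointing down, gripper open.
Joint ranges: [-2.96, 2.96], [-0.89, 2.26], [0.02, 2.5], [-1.34, 4.48], [0, 2.73], [-2.66, 2.66]. Speed limits (rad/s): [2.39, 2.39, 2.79, 3.14, 3.14, 3.14].

### API

Orientations are given as a rotation vector (axis times angle).
In Python, from plant import robot gives the robot as it stands. The module is installed in compiled form; this text tells all that it offers.
- The arm moves only by the tool play_rows, never from a script. Its argument "increments" is text: rows parted by semicolons, each of 5 numbers parted by spaces: the shift along the tool's x, y, z in mm, then the turn about the tool's z in degrees, then the closure, from -1 (fully open) to 1 (shut). In form: dx dy dz yaw claw; .... A call has 1 to 20 rows; each row is the pose to reach, as a shift and turn from the pose commanded when the call began, along the tool's axes at that moment; what a row does not reach only later rows make up. A row lasts 1/10 s, in which the tool goes at most 50 mm and 8.59 degrees, less where a joint would pass 70% of its speed; a pose out of reach is approached as far as the arm can. A call with a gripper value outside its range is refused whole. The fingers move at their own pace and stop on an object; "force" is the grip in N (left out, the last holds). Time passes only in rows, so rows that repeat a pose let the fingers close. It gives the time, the measured TCP pose, the force, the opening and the grip force at its end, in the units of the state.
- robot.read_state(): the state, without advancing time (a new reading comes with each control period).
- robot.read_camera(name): name is "scene" or "top" or "wrist"; returns the picture (480x640x3 uint8, blue, green, red); there is no depth.
- robot.calibration(name): a dict with "vertical_fov" (degrees; the focal length in pixels is half the picture's height over the tangent of half this angle, whatever the lens; pixels are square), "cx", "cy" (the principal point, pixels), "rvec" (rotation vector, rad) and "tvec" (3), from world to camera coordinates, as OpenCV has them. Camera axes: x right, y down, z forward; pixel columns grow to the right and rows downward; lengths in m; the calibration is good to about 2 mm. A picture is of the moment at which its call begins: read the wrist's pose just before it. calibration takes no time and is no camera call; for the wrist camera it gives the pose at the moment of the call.
- robot.close_job(): hands the job in; it is judged then, once.
Trained networks look in the newest picture that a camera, given by its name, has taken for a name from the list of things; names that differ only in an ending like _2 or _b are one class to them, and where a whole thing is asked for, a point or a joint stands for the part that bears it (a point fixed in the world has none). Each returns a list of dicts, best first, with "conf" (0 to 1); they miss things now and then, are a little off and sometimes report something else, mostly with a low value. They report only what shows in the picture. A call takes as long as a camera call. They do not tell look-alikes from the thing itself.
- robot.recognise(camera, query): "centre" ([x, y, z] in m, in world coordinates, good to about 4 mm: the middle of the surface that is visible of it).
- robot.regions_of(camera, query): "pixels" (480x640 bool, what is visible of it).
- robot.landmark_of(camera, query): "centre" ([x, y, z] in m, in world coordinates, good to about 4 mm: a listed point, or the origin of a listed thing).
The state is a dict: "t": time; "q": joint angles; "dq": joint speeds; "joint_torque": joint torques, N m; "tool_pos": TCP position; "orientation": TCP orientation; "force": force on the tool from outside, world axes, zero at the start; "wrist_torque": the same for the moment, N m; "opening": finger opening in m; "gripper_force": force on a finger pad.
Only numpy, scipy, OpenCV 4.12 (cv2) and the standard library are available. Lean on these libraries where they do the work, as an engineer would, in place of code of your own. Each camera call takes 0.05 s, during which the arm holds its last target. There are 200 camera calls.

### The job

Close the phone counter for the night: take every phone off the sloping display stand and stand it upright, bottom end down, in a charging dock slot of its own, lowering it gently rather than dropping it or pushing it hard into the dock, and once all of them are in, press the dock's power button fully down to start charging. Also tip the charger plugs out of the pouring tray into the stock bin (any that land elsewhere go in too) and set the empty tray back flat and right way up in the middle of the rubber mat. The mug, speaker and carton are to stay where they are.

Things in the scene. Friction and masses are not known exactly. Their poses are not given: they have to be found in the camera images.
- display: fixed white sloping stand, a 360 mm trough along its y; phones lean in it 25 deg from vertical, tops towards -x, screens towards +x. Origin on the counter under the trough, z up. Places at y = -129, -43, 43, 129 mm, some empty; trough floor 24 mm above the counter. The back panel reaches 75 mm up a phone's back, the lip 12 mm up its front: its upper half is free on both faces
- dock: fixed grey charging dock. Origin on the counter under the middle of its slotted part (200 x 110 mm), z up. Slots along y (104 mm long) at x = -78, -26, 26, 78 mm, 15 mm wide, floor 12 mm above the counter, straight walls to 57 mm, above them 45 deg roof-shaped ribs with ridges at 76 mm. One phone a slot; it may lean 5 deg. Black power unit (60 x 110 mm, 36 mm high) at x = -130 mm
- power (a joint): travel of the white round power button (30 mm across) on top of the dock's power unit, pressed straight down against a spring: 0 up, 0.006 m fully down at about 5 N; it springs back
- power_top (a point): middle of the top face of the power button
- tray: loose grey pouring tray, about 0.2 kg, floor 135 (x) x 140 (y) x 4 mm, side walls 30 mm, back wall 34 mm at -x, open pouring lip at x = 67 mm. Origin: middle of underside, z up. A flat handle, 12 mm thick, 50 mm wide (y), rises from the back wall sloping back 25 deg from vertical: its middle line runs from (-67, 0, 10) through (-92, 0, 63) to its free end at (-106, 0, 92) mm
- mat: fixed black rubber counter mat, 200 x 200 x 3 mm, on which the tray stands. Origin: middle of its underside
- bin: loose black open stock bin, 160 mm (x) by 210 mm (y), 90 mm high, walls and floor 4 mm, 0.6 kg. Origin: middle of its underside, z up
- mug: white mug, 80 mm across, 90 mm high, standing by. Origin: middle of its underside
- speaker: grey upright cylindrical speaker, 84 mm across, 110 mm high, standing by. Origin: middle of its underside
- carton: cardboard carton, 80 x 150 x 50 mm, standing by. Origin: middle of its underside
- phone1: black smartphone, 160 x 78 x 10.5 mm, 0.2 kg (there are three or four; an absent one reads None). Origin: middle of its bottom end; z runs up its length to the top end, y across its width, x is the way the screen looks. At the start it leans on the display stand, bottom end down
- phone2: black smartphone, 160 x 78 x 10.5 mm, 0.2 kg (there are three or four; an absent one reads None). Origin: middle of its bottom end; z runs up its length to the top end, y across its width, x is the way the screen looks. At the start it leans on the display stand, bottom end down
- phone3: black smartphone, 160 x 78 x 10.5 mm, 0.2 kg (there are three or four; an absent one reads None). Origin: middle of its bottom end; z runs up its length to the top end, y across its width, x is the way the screen looks. At the start it leans on the display stand, bottom end down
- phone4: black smartphone, 160 x 78 x 10.5 mm, 0.2 kg (there are three or four; an absent one reads None). Origin: middle of its bottom end; z runs up its length to the top end, y across its width, x is the way the screen looks. At the start it leans on the display stand, bottom end down
- plug1: white charger plug, a block 44 mm (x) by 36 mm (y) by 26 mm (z), 50 g, with two short pins at -x (there are three to five; absent ones read None). Origin: middle of the 44 x 36 mm face that is its underside at the start. Starts in the tray
- plug2: white charger plug, a block 44 mm (x) by 36 mm (y) by 26 mm (z), 50 g, with two short pins at -x (there are three to five; absent ones read None). Origin: middle of the 44 x 36 mm face that is its underside at the start. Starts in the tray
- plug3: white charger plug, a block 44 mm (x) by 36 mm (y) by 26 mm (z), 50 g, with two short pins at -x (there are three to five; absent ones read None). Origin: middle of the 44 x 36 mm face that is its underside at the start. Starts in the tray
- plug4: white charger plug, a block 44 mm (x) by 36 mm (y) by 26 mm (z), 50 g, with two short pins at -x (there are three to five; absent ones read None). Origin: middle of the 44 x 36 mm face that is its underside at the start. Starts in the tray
- plug5: white charger plug, a block 44 mm (x) by 36 mm (y) by 26 mm (z), 50 g, with two short pins at -x (there are three to five; absent ones read None). Origin: middle of the 44 x 36 mm face that is its underside at the start. Starts in the tray
Not all that is in view belongs to the job. What is shaped like the phone4 but purple is not meant. What is shaped like the phone1 but purple is not meant.

How it is judged:
On the way, in this order (a step that is already met when the one before it is completed fails the run):
1. every phone stands upright, bottom end down and let go, in a slot of the dock (z of phone1 in the frame of dock between 0.005 and 0.02 m and x of phone1 in the frame of dock between -0.09 and 0.09 m and y of phone1 in the frame of dock between -0.035 and 0.035 m and angle between each of phone1, phone2, phone3, phone4's own z axis and vertical below 0.3 rad and angle between the x axis of each of phone1, phone2, phone3, phone4 and the x axis of dock, either way round below 0.3 rad and contact force between each of phone1, phone2, phone3, phone4 and the fingers below 0.3 N and linear speed of each of phone1, phone2, phone3, phone4 below 0.05 m/s and z of phone2 in the frame of dock between 0.005 and 0.02 m and x of phone2 in the frame of dock between -0.09 and 0.09 m and y of phone2 in the frame of dock between -0.035 and 0.035 m and z of phone3 in the frame of dock between 0.005 and 0.02 m and x of phone3 in the frame of dock between -0.09 and 0.09 m and y of phone3 in the frame of dock between -0.035 and 0.035 m and z of phone4 in the frame of dock between 0.005 and 0.02 m and x of phone4 in the frame of dock between -0.09 and 0.09 m and y of phone4 in the frame of dock between -0.035 and 0.035 m), for 0.2 s.
2. then the power button is pressed fully down (value of joint power above 0.0045 m), for 0.05 s.
At the end, for the whole second after the job is handed in: Every phone stands let go in a slot: bottom end down, within 8 mm of its floor and 35 mm of its middle, upright to 0.3 rad; the button was pressed 4.5 mm after that and is up again; all plugs rest in the upright bin below its rim; the tray is flat, within 50 mm of the mat's middle (all of step 1 and x of plug1 in the frame of bin between -0.08 and 0.08 m and y of plug1 in the frame of bin between -0.105 and 0.105 m and z of plug1 in the frame of bin between 0 and 0.088 m and linear speed of each of plug1, plug2, plug3, plug4, plug5 below 0.05 m/s and x of plug2 in the frame of bin between -0.08 and 0.08 m and y of plug2 in the frame of bin between -0.105 and 0.105 m and z of plug2 in the frame of bin between 0 and 0.088 m and x of plug3 in the frame of bin between -0.08 and 0.08 m and y of plug3 in the frame of bin between -0.105 and 0.105 m and z of plug3 in the frame of bin between 0 and 0.088 m and x of plug4 in the frame of bin between -0.08 and 0.08 m and y of plug4 in the frame of bin between -0.105 and 0.105 m and z of plug4 in the frame of bin between 0 and 0.088 m and x of plug5 in the frame of bin between -0.08 and 0.08 m and y of plug5 in the frame of bin between -0.105 and 0.105 m and z of plug5 in the frame of bin between 0 and 0.088 m and value of joint power below 0.002 m and horizontal distance between tray and mat below 0.05 m and angle between tray's own z axis and vertical below 0.07 rad and height (world z) of tray below 0.008 m and linear speed of tray below 0.03 m/s and angle between bin's own z axis and vertical below 0.1 rad); the robot touches nothing.
It fails at once if the mug, speaker or carton is shifted by more than 30 mm or tipped (distance of any of mug, speaker, carton from where it was at the start of the episode above 0.03 m or angle between any of mug, speaker, carton's own z axis and vertical above 0.3 rad).
It fails at once if a phone is rammed into the dock (more than 80 N between them) (contact force between any of phone1, phone2, phone3, phone4 and dock above 80 N).
It fails at once if a phone is dropped into a slot (faster than 0.6 m/s between the ribs of the dock) ((linear speed of phone1 above 0.6 m/s and z of phone1 in the frame of dock below 0.07 m and x of phone1 in the frame of dock between -0.1 and 0.1 m and y of phone1 in the frame of dock between -0.055 and 0.055 m) or (linear speed of phone2 above 0.6 m/s and z of phone2 in the frame of dock below 0.07 m and x of phone2 in the frame of dock between -0.1 and 0.1 m and y of phone2 in the frame of dock between -0.055 and 0.055 m) or (linear speed of phone3 above 0.6 m/s and z of phone3 in the frame of dock below 0.07 m and x of phone3 in the frame of dock between -0.1 and 0.1 m and y of phone3 in the frame of dock between -0.055 and 0.055 m) or (linear speed of phone4 above 0.6 m/s and z of phone4 in the frame of dock below 0.07 m and x of phone4 in the frame of dock between -0.1 and 0.1 m and y of phone4 in the frame of dock between -0.055 and 0.055 m)).
Of phone1, phone2, phone3, phone4 only 3 to 4 are there at a start; the rules pass over those that are not, and their reading is None.
Of plug1, plug2, plug3, plug4, plug5 only 3 to 5 are there at a start; the rules pass over those that are not, and their reading is None.
At some moment in a run one of tray, bin may be knocked a few centimetres aside while the robot is not near it.
It also fails if it takes over 210 s, if anything falls off the work surface, if the arm or the gripper's body presses on something with over 40 N, if the wrist force passes 120 N, or if a joint passes its speed limit or range.

## Working session

There is one attempt and no reset: what is moved stays moved. The work goes in short steps, Python scripts to look and compute and a tool call to move; the robot and the scene stay as the last step left them, time stands still between calls to the robot, and variables do not carry over. Pictures are saved under pics/ and viewed, at most 14 in all, crops included, and the job is handed in when it is done.

Besides the shell and the picture viewer there is one more tool, called by a JSON object that holds its "fn" and its "kwargs". play_rows: Moves the arm, as the interface text tells. Its arguments: {"type":"object","properties":{"increments":{"type":"string"},"force":{"type":"number"}},"required":["increments"]}

```bash
mkdir -p pics; cat > h.py <<'E'
import numpy as np, cv2
from scipy.spatial.transform import Rotation as R
from plant import robot
def st():
    s=robot.read_state(); return s
def pose():
    s=robot.read_state(); return np.array(s["tool_pos"]), R.from_rotvec(s["orientation"])
def snap(cam,name,crop=None,scale=1):
    im=robot.read_camera(cam)
    if crop: x0,y0,x1,y1=crop; im=im[y0:y1,x0:x1]
    if scale!=1: im=cv2.resize(im,None,fx=scale,fy=scale,interpolation=cv2.INTER_CUBIC)
    cv2.imwrite("pics/"+name+".png",im)
def K(cam):
    c=robot.calibration(cam); f=240/np.tan(np.radians(c["vertical_fov"])/2)
    return np.array([[f,0,c["cx"]],[0,f,c["cy"]],[0,0,1]]),np.array(c["rvec"]).ravel(),np.array(c["tvec"]).ravel()
def proj(cam,P):
    k,r,t=K(cam); return cv2.projectPoints(np.atleast_2d(np.array(P,float)),r,t,k,None)[0].reshape(-1,2)
def ray(cam,uv,z):
    k,r,t=K(cam); M=R.from_rotvec(r).as_matrix(); d=M.T@np.linalg.inv(k)@np.array([uv[0],uv[1],1.]); c=-M.T@t
    return c+d*(z-c[2])/d[2]
def delta(target,yaw=None):
    "shift in tool axes (mm) from measured pose"
    p,r=pose(); return np.round(r.inv().apply(np.array(target)-p)*1000,1)
E
python3 - <<'E'
from h import *
print(st())
for c in("scene","top"):
    im=snap(c,c+"0")
    for n in["display","dock","power_top","tray","mat","bin","mug","speaker","carton","phone1","plug1"]:
        for f in("landmark_of",):
            print(c,n,[(round(d["conf"],2),np.round(d["centre"],3).tolist(),proj(c,d["centre"]).round().tolist()[0]) for d in getattr(robot,f)(c,n)])
E
```

```text
{'t': 0.0, 'q': array([-1.40238990e+00,  1.31148739e-01,  1.48927380e+00,  3.48829764e-06,
        1.52300298e+00, -8.53843529e-02]), 'dq': array([ 5.54140075e-04,  7.03950319e-04, -2.53425982e-05, -1.08673029e-04,
       -1.00449564e-03,  4.09720757e-04]), 'joint_torque': array([ 3.01986831e-03, -5.59841144e+01, -4.91751945e+01,  7.69541832e-02,
        3.56232037e-02, -1.57857198e-04]), 'tool_pos': array([ 0.15058121, -0.58020849,  0.21759788]), 'orientation': array([-3.11451624e+00, -3.97352566e-01,  1.13944066e-04]), 'force': array([ 0.38195309, -0.32095775,  1.04716695]), 'wrist_torque': array([ 0.0081214,  0.0562534, -0.0342654]), 'gripper_force': 0.0, 'opening': 0.09283437526032444}
scene display [(0.72, [0.573, 0.328, 0.002], [355.0, 308.0])]
scene dock [(0.72, [0.573, 0.013, 0.0], [294.0, 234.0])]
scene power_top [(0.55, [0.44, 0.041, 0.055], [340.0, 210.0])]
scene tray [(0.55, [0.482, -0.372, 0.006], [264.0, 158.0])]
scene mat [(0.56, [0.464, -0.362, -0.004], [270.0, 161.0])]
scene bin [(0.79, [0.711, -0.358, -0.001], [200.0, 182.0])]
scene mug [(0.83, [0.797, -0.025, -0.00
[... 1013 characters left out ...]
95, -0.024, 0.001], [382.0, 171.0]), (0.32, [0.714, 0.374, -0.002], [248.0, 194.0]), (0.26, [0.489, -0.324, 0.007], [487.0, 275.0])]
top speaker [(0.84, [0.784, 0.117, -0.004], [335.0, 174.0])]
top carton [(0.97, [0.714, 0.376, -0.004], [247.0, 194.0])]
top phone1 [(0.91, [0.314, 0.243, 0.01], [286.0, 332.0]), (0.89, [0.623, 0.21, 0.024], [301.0, 223.0]), (0.81, [0.584, 0.291, 0.021], [273.0, 236.0]), (0.69, [0.513, 0.443, 0.022], [218.0, 259.0]), (0.66, [0.496, 0.705, -0.0], [129.0, 263.0])]
top plug1 [(0.58, [0.485, -0.323, 0.008], [487.0, 276.0]), (0.53, [0.516, -0.412, 0.006], [517.0, 267.0]), (0.49, [0.569, 0.012, -0.002], [369.0, 245.0]), (0.47, [0.508, -0.363, 0.007], [500.0, 269.0])]
```

View pics/scene0.png

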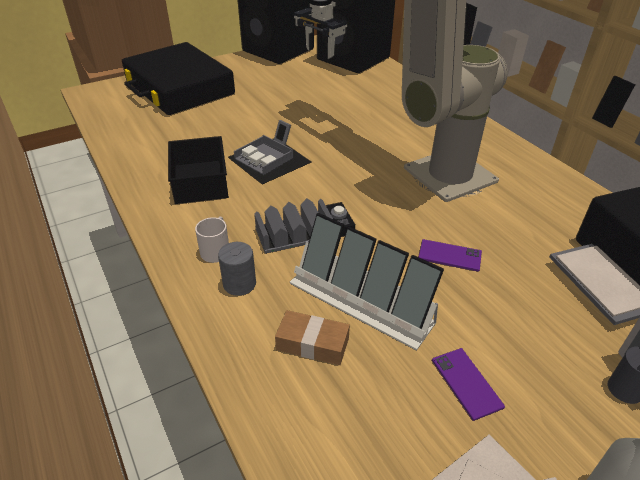

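View pics/top0.png

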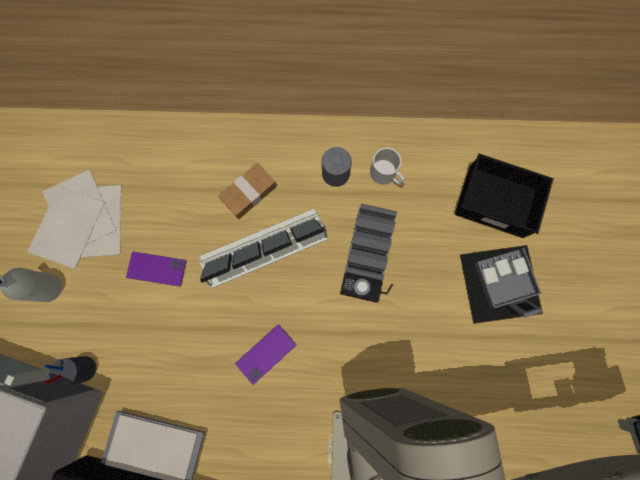

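Phones wanted: four black ones with grey screens, in the stand at scene pixels (322,245), (353,258), (384,270) and (418,290). The lookalikes are purple, lying flat at (450,255) and (468,383), and I'm leaving those. Three white plugs are visible in the tray, near top pixels (487,275), (502,268) and (520,265). Next I'll take a crop of the stand and plan the first hover.

```bash
cat >> h.py <<'E'
D0=np.array([0.5715,0.3255]);DY=25.3   # display
K0=np.array([0.5725,0.011]);KY=-12.8   # dock
def ax(deg): a=np.radians(deg); return np.array([np.cos(a),np.sin(a)])
def toolyaw():
    p,r=pose(); v=r.apply([0,1,0]); return np.degrees(np.arctan2(v[1],v[0]))
def wp(pts):
    "pts: (x,y,z,closing dir yaw deg world or None)"
    p,r=pose(); q=st()["q"]; y0=toolyaw()
    print("TCP",p.round(4),"close yaw",round(y0,1),"q",np.round(q,2))
    for x,y,z,c in pts:
        d=r.inv().apply(np.array([x,y,z])-p)*1000
        t=0
        if c is not None: t=-((c-y0+90)%180-90)
        dq1=np.arctan2(y,x)-np.arctan2(p[1],p[0])
        print("  %.0f %.0f %.0f %.1f"%(*d,t)," q6~%.2f / alt"%(q[5]+np.radians(t)+dq1))
E
python3 - <<'E'
from h import *
snap("scene","crop1",(270,180,500,400),2.5)
x=ax(DY)
c=D0-0.05*x
wp([(.35,-.3,.4,None),(*c,.40,DY)])
E
```

```text
TCP [ 0.1507 -0.5808  0.2186] close yaw -75.5 q [-1.4   0.13  1.49  0.    1.52 -0.09]
  263 -222 -181 0.0  q6~0.52 / alt
  586 -762 -181 79.2  q6~3.14 / alt
```

View pics/crop1.png

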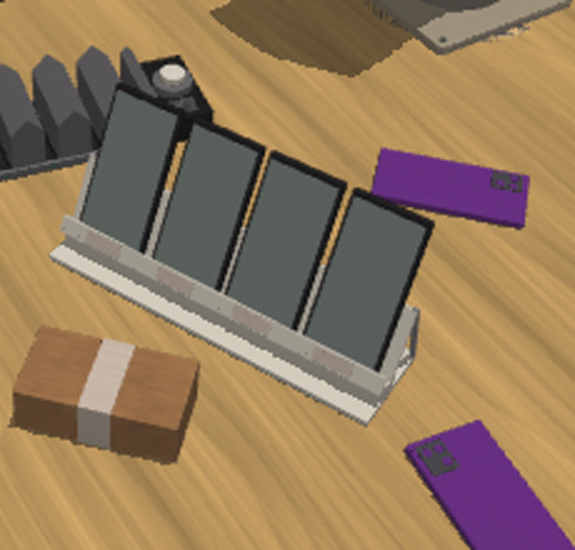

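The crop shows four black phones with grey screens in the stand. Both purple ones lie flat on the table and stay there.

```bash
python3 - <<'E'
s=open('h.py').read()
s=s.replace("if c is not None: t=-((c-y0+90)%180-90)\n        dq1=np.arctan2(y,x)-np.arctan2(p[1],p[0])","dq1=np.arctan2(y,x)-np.arctan2(p[1],p[0])\n        if c is not None: t=min([-(c-y0)+180*k for k in range(-3,4)],key=lambda t:abs(q[5]+np.radians(t)+dq1))")
open('h.py','w').write(s)
E
```

{"fn": "play_rows", "kwargs": {"increments": "100 -90 -100 -8 -1; 180 -150 -181 -16 -1; 263 -222 -181 -25 -1; 263 -222 -181 -33 -1; 340 -350 -181 -42 -1; 340 -350 -181 -50 -1; 420 -490 -181 -59 -1; 420 -490 -181 -67 -1; 500 -630 -181 -76 -1; 500 -630 -181 -84 -1; 586 -762 -181 -92 -1; 586 -762 -181 -101 -1; 586 -762 -181 -101 -1; 586 -762 -181 -101 -1; 586 -762 -181 -101 -1; 586 -762 -181 -101 -1; 586 -762 -181 -101 -1; 586 -762 -181 -101 -1; 586 -762 -181 -101 -1"}}

```text
t: 3.15
tool_pos: [0.51, 0.2577, 0.3967]
orientation: [1.675, 2.657, 0.001]
force: [-0.5, -1.0, -0.1]
opening: 0.093
gripper_force: 0.0
```

```bash
python3 - <<'E'
from h import *
x=ax(DY);y=ax(DY+90)
snap("wrist","w1")
for n in ["display","phone1"]:
    print(n,[(round(d["conf"],2),np.round(d["centre"],3).tolist(),proj("wrist",d["centre"]).round().tolist()[0]) for d in robot.landmark_of("wrist",n)])
# expected bottom / top corner projections for check
for k in (-.129,-.043,.043,.129):
    b=D0+k*y
    print(np.round(b,3),proj("wrist",[[*b,.026],[*(b-.068*x),.171]]).round())
wp([(*c,.40,DY) for c in [D0-.05*x]])
E
```

```text
display [(0.78, [0.564, 0.323, -0.0], [374.0, 161.0]), (0.33, [0.49, -0.329, 0.011], [173.0, 467.0]), (0.32, [0.574, 0.013, -0.002], [292.0, 333.0])]
phone1 [(0.94, [0.514, 0.439, 0.021], [385.0, 63.0]), (0.89, [0.621, 0.207, 0.024], [374.0, 248.0]), (0.8, [0.554, 0.368, 0.026], [387.0, 127.0]), (0.75, [0.587, 0.288, 0.027], [380.0, 190.0]), (0.71, [0.482, -0.373, 0.001], [165.0, 476.0]), (0.69, [0.306, 0.239, 0.0], [189.0, 133.0])]
[0.627 0.209] [[378. 249.]
 [336. 289.]]
[0.59  0.287] [[381. 192.]
 [338. 214.]]
[0.553 0.364] [[385. 129.]
 [339. 129.]]
[0.516 0.442] [[388.  60.]
 [341.  33.]]
TCP [0.5097 0.258  0.3943] close yaw 25.8 q [ 0.38  0.05  1.25  0.    1.84 -0.07]
  34 35 -6 0.5  q6~-0.01 / alt
```

View pics/w1.png

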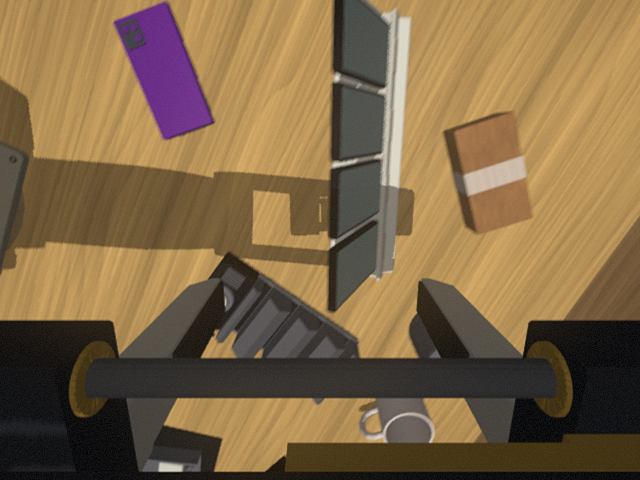

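The wrist view shows the four stand phones with tops near column 334 and bottoms near column 385. The predicted projections match within a few pixels, so I'll reach for the phone at the dock end.

```bash
python3 - <<'E'
from h import *
x=ax(DY);y=ax(DY+90)
b=D0-.129*y-.055*x
wp([(*b,.26,DY),(*b,.12,DY)])
E
```

```text
TCP [0.5097 0.258  0.3943] close yaw 25.8 q [ 0.38  0.05  1.25  0.    1.84 -0.07]
  -95 29 134 0.5  q6~-0.22 / alt
  -95 30 274 0.5  q6~-0.22 / alt
```

{"fn": "play_rows", "kwargs": {"increments": "-50 15 50 0 -1; -95 29 80 0.5 -1; -95 29 134 0.5 -1; -95 29 170 0.5 -1; -95 29 200 0.5 -1; -95 29 230 0.5 -1; -95 29 255 0.5 -1; -95 29 274 0.5 -1; -95 29 274 0.5 -1; -95 29 274 0.5 0.3; -95 29 274 0.5 0.6; -95 29 274 0.5 1; -95 29 274 0.5 1; -95 29 274 0.5 1; -95 29 274 0.5 1; -95 29 274 0.5 1; -95 29 274 0.5 1; -95 29 274 0.5 1", "force": 12}}

```text
t: 5.1
tool_pos: [0.5774, 0.1825, 0.1227]
orientation: [1.687, 2.65, 0.002]
force: [2.1, 1.0, 1.5]
opening: 0.0294
gripper_force: 10.6
```

```bash
python3 - <<'E'
from h import *
p,r=pose(); x=ax(DY)
wp([(*(p[:2]-x*.042),p[2]+.09,None),(*(p[:2]-x*.02),p[2]+.2,None)])
print(st()["force"],st()["wrist_torque"])
E
```

```text
TCP [0.5774 0.1825 0.1227] close yaw 25.0 q [ 0.22  0.21  1.58  0.    1.35 -0.22]
  -0 -42 -90 0.0  q6~-0.23 / alt
  -0 -20 -200 0.0  q6~-0.22 / alt
[2.13882962 1.04538781 1.46049619] [ 0.29770646 -0.77437705 -0.00836099]
```

{"fn": "play_rows", "kwargs": {"increments": "0 -7 -15 0 1; 0 -14 -30 0 1; 0 -21 -45 0 1; 0 -28 -60 0 1; 0 -35 -75 0 1; 0 -42 -90 0 1; 0 -42 -110 0 1; 0 -42 -130 0 1; 0 -42 -150 0 1; 0 -42 -170 0 1; 0 -42 -190 0 1; 0 -42 -190 0 1; 0 -42 -190 0 1", "force": 12}}

```text
t: 6.4
tool_pos: [0.5385, 0.1643, 0.3126]
orientation: [1.687, 2.65, 0.0]
force: [0.3, 0.3, -0.1]
opening: 0.0007
gripper_force: 0.0
```

```bash
python3 - <<'E'
from h import *
s=st();print(s["opening"],s["gripper_force"],s["force"])
snap("scene","s2",(230,120,470,320),2.5)
c=K0+.078*ax(KY)
wp([(*c,.33,KY)])
for i in (-.078,-.026,.026,.078):print(i,K0+i*ax(KY))
E
```

```text
0.0007136597408723467 0.0 [ 0.29880726  0.30475316 -0.10432835]
TCP [0.5382 0.1642 0.3115] close yaw 25.0 q [ 0.21  0.01  1.45 -0.    1.69 -0.23]
  -201 28 -19 37.8  q6~0.12 / alt
-0.078 [0.49643835 0.02828078]
-0.026 [0.54714612 0.01676026]
0.026 [0.59785388 0.00523974]
0.078 [ 0.64856165 -0.00628078]
```

View pics/s2.png

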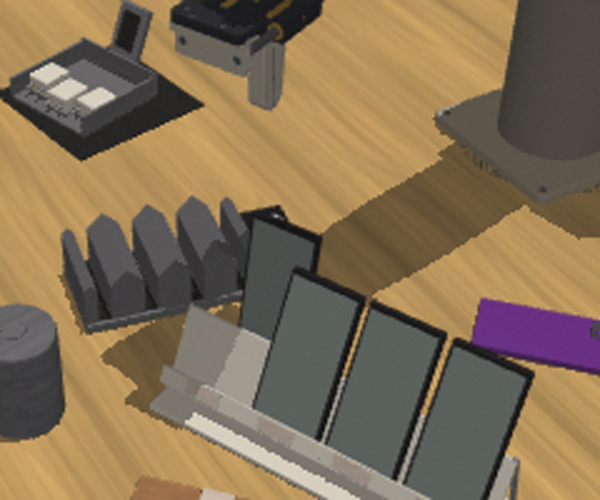

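The phone slipped out and now stands or leans behind the stand's back panel, at scene pixel (342,232). I'll measure it.

```bash
python3 - <<'E'
from h import *
snap("wrist","w2")
for c in("wrist","top","scene"):
    if c=="top": snap("top","t2",(200,150,420,320),3)
    if c=="scene": robot.read_camera(c)
    for f in("landmark_of","recognise"):
        print(c,f,[(round(d["conf"],2),np.round(d["centre"],3).tolist(),proj(c,d["centre"]).round().tolist()[0]) for d in getattr(robot,f)(c,"phone1")])
E
```

```text
wrist landmark_of [(0.96, [0.55, 0.367, 0.027], [412.0, 31.0]), (0.68, [0.585, 0.29, 0.024], [405.0, 114.0]), (0.66, [0.307, 0.241, 0.004], [167.0, 48.0]), (0.6, [0.523, 0.166, 0.0], [312.0, 186.0])]
wrist recognise [(0.96, [0.526, 0.326, 0.123], [390.0, 38.0]), (0.76, [0.507, 0.16, 0.121], [291.0, 203.0]), (0.74, [0.541, 0.271, 0.141], [379.0, 107.0]), (0.57, [0.289, 0.258, 0.009], [154.0, 24.0])]
top landmark_of [(0.94, [0.315, 0.246, 0.01], [285.0, 332.0]), (0.87, [0.546, 0.359, 0.025], [248.0, 248.0]), (0.8, [0.525, 0.171, 0.006], [314.0, 258.0]), (0.71, [0.583, 0.291, 0.019], [273.0, 236.0]), (0.57, [0.516, 0.441, 0.022], [219.0, 258.0]), (0.57, [0.497, 0.703, 0.006], [129.0, 263.0]), (0.5, [0.795, -0.024, 0.001], [382.0, 171.0])]
top recognise [(0.94, [0.459, 0.137, 0.086], [325.0, 278.0]), (0.89, [0.472, 0.418, 0.127], [217.0, 268.0]), (0.82, [0.507, 0.344, 0.133], [246.0, 256.0]), (0.65, [0.537, 0.296, 0.128], [265.0, 245.0]), (0.58, [0.255, 0.307, 0.012], [262.0, 353.0])]
scene landmark_of [(0.98, [0.586, 0.286, 0.023], [342.0, 293.0]), (0.74, [0.51, 0.184, 0.029], [346.0, 256.0]), (0.62, [0.493, 0.704, 0.006], [490.0, 414.0]), (0.61, [0.508, 0.442, 0.027], [406.0, 322.0]), (0.58, [0.545, 0.364, 0.023], [374.0, 307.0]), (0.57, [0.306, 0.238, 0.005], [420.0, 248.0])]
scene recognise [(0.92, [0.488, 0.631, 0.013], [468.0, 384.0]), (0.91, [0.553, 0.277, 0.105], [352.0, 261.0]), (0.77, [0.517, 0.352, 0.105], [383.0, 276.0]), (0.72, [0.475, 0.426, 0.106], [418.0, 289.0]), (0.67, [0.422, 0.11, 0.048], [359.0, 223.0]), (0.56, [0.251, 0.302, 0.011], [452.0, 254.0])]
```

View pics/w2.png

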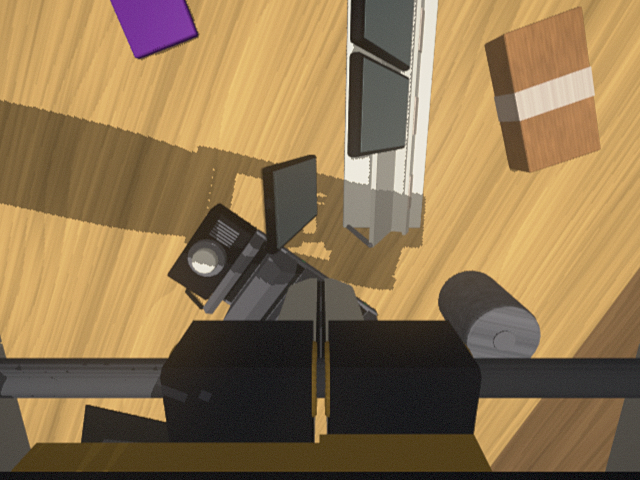

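View pics/t2.png

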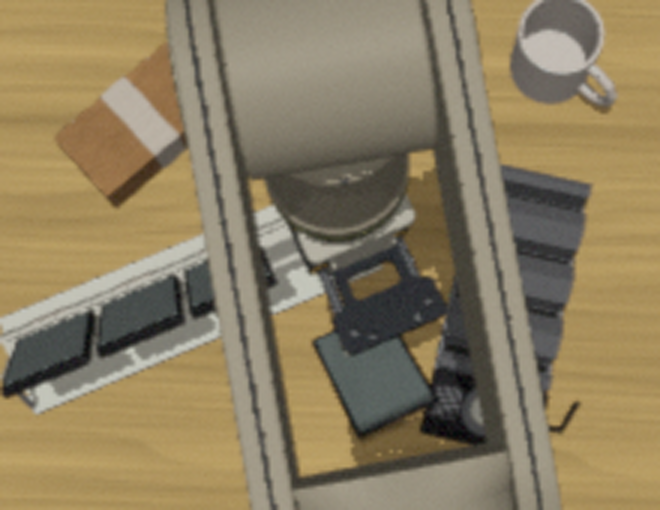

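The phone is falling during these camera calls: upright at wrist (290,200), then tipping towards the dock's power unit in the top view. I'll let it settle and move up out of the view.

{"fn": "play_rows", "kwargs": {"increments": "40 0 -60 0 -1; 80 0 -60 0 -1; 80 0 -60 0 -1; 80 0 -60 0 -1; 80 0 -60 0 -1; 80 0 -60 0 -1; 80 0 -60 0 -1; 80 0 -60 0 -1"}}

```text
t: 7.7
tool_pos: [0.5051, 0.2362, 0.3717]
orientation: [-1.688, -2.649, 0.001]
force: [0.3, -0.2, 0.7]
opening: 0.0598
gripper_force: 0.0
```

```bash
python3 - <<'E'
from h import *
snap("scene","s3",(230,120,470,320),2.5)
for c in("scene","wrist"):
    if c=="wrist": snap(c,"w3")
    for f in("landmark_of","recognise"):
        print(c,f,[(round(d["conf"],2),np.round(d["centre"],3).tolist(),proj(c,d["centre"]).round().tolist()[0]) for d in getattr(robot,f)(c,"phone1")])
print(pose()[0])
E
```

```text
scene landmark_of [(0.87, [0.584, 0.288, 0.025], [343.0, 292.0]), (0.8, [0.516, 0.174, 0.012], [342.0, 259.0]), (0.68, [0.51, 0.439, 0.024], [405.0, 323.0]), (0.68, [0.492, 0.706, 0.008], [491.0, 414.0]), (0.67, [0.306, 0.239, 0.005], [420.0, 249.0]), (0.61, [0.547, 0.365, 0.023], [373.0, 308.0]), (0.25, [0.783, 0.118, 0.006], [240.0, 283.0])]
scene recognise [(0.88, [0.515, 0.357, 0.107], [385.0, 276.0]), (0.65, [0.486, 0.632, 0.011], [468.0, 384.0]), (0.63, [0.478, 0.431, 0.109], [418.0, 290.0]), (0.63, [0.251, 0.3, 0.012], [451.0, 253.0]), (0.6, [0.425, 0.117, 0.039], [359.0, 228.0])]
wrist landmark_of [(0.91, [0.583, 0.288, 0.026], [390.0, 178.0]), (0.89, [0.512, 0.444, 0.023], [397.0, 38.0]), (0.68, [0.52, 0.173, 0.014], [312.0, 231.0]), (0.68, [0.555, 0.363, 0.029], [398.0, 116.0])]
wrist recognise [(0.88, [0.484, 0.415, 0.116], [377.0, 34.0]), (0.87, [0.512, 0.349, 0.137], [374.0, 107.0]), (0.72, [0.543, 0.276, 0.132], [369.0, 185.0]), (0.7, [0.453, 0.132, 0.033], [256.0, 241.0]), (0.59, [0.255, 0.295, 0.008], [165.0, 64.0])]
[0.50500089 0.23686851 0.37243172]
```

View pics/s3.png

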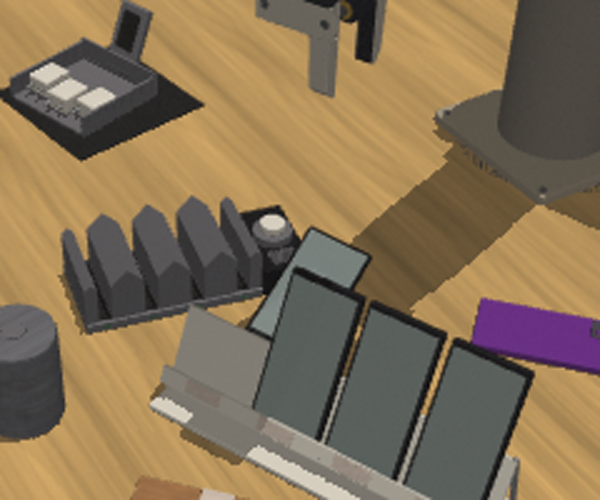

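The phone came to rest screen up, bottom end near the stand and top end on the power unit's corner, at crop (310,280). I'll get its pose from the mask corners with PnP.

```bash
cat >> h.py <<'E'
def quad(cam,query,near):
    "4-corner polygon of the mask nearest to pixel near"
    L=robot.regions_of(cam,query)
    m=min(L,key=lambda d:np.hypot(*(np.argwhere(d["pixels"]).mean(0)[::-1]-near)))["pixels"].astype(np.uint8)
    c=max(cv2.findContours(m,cv2.RETR_EXTERNAL,cv2.CHAIN_APPROX_NONE)[0],key=cv2.contourArea); hull=cv2.convexHull(c)
    for e in np.arange(.01,.15,.005):
        q=cv2.approxPolyDP(hull,e*cv2.arcLength(hull,True),True)
        if len(q)<=4: break
    return m.sum(),q.reshape(-1,2)
def pnp_phone(cam,q):
    k=K(cam)[0]; r0,t0=K(cam)[1:]; M=R.from_rotvec(r0).as_matrix()
    obj=np.array([[.00525,y,z] for y,z in((-.039,0),(.039,0),(.039,.16),(-.039,.16))])
    for s in range(4):
      for o in(1,-1):
        qq=np.roll(q[::o],s,0).astype(float)
        ok,rv,tv=cv2.solvePnP(obj,qq,k,None)
        e=np.abs(cv2.projectPoints(obj,rv,tv,k,None)[0].reshape(-1,2)-qq).max()
        A=M.T@R.from_rotvec(rv.ravel()).as_matrix(); T=M.T@(tv.ravel()-t0)
        if e<8: print("err %.1f"%e,"org",T.round(3),"z",A[:,2].round(3),"x",A[:,0].round(3))
E
python3 - <<'E'
from h import *
for c,n in(("wrist",(256,241)),("scene",(355,228))):
    robot.read_camera(c); a,q=quad(c,"phone1",n); print(c,a,q.tolist())
    if len(q)==4: pnp_phone(c,q)
print(proj("scene",[.515,.173,.012]))
E
```

```text
wrist 6410 [[308, 206], [315, 255], [203, 273], [196, 220]]
err 1.3 org [0.519 0.173 0.006] z [-0.846 -0.491  0.207] x [ 0.095 -0.522 -0.848]
err 1.3 org [0.385 0.089 0.03 ] z [ 0.846  0.491 -0.207] x [-0.095  0.522  0.848]
err 1.3 org [0.384 0.095 0.039] z [ 0.846  0.491 -0.207] x [ 0.095 -0.522 -0.848]
err 1.3 org [ 0.52   0.168 -0.003] z [-0.846 -0.491  0.207] x [-0.095  0.522  0.848]
scene 691 [[377, 223], [337, 255], [329, 252], [353, 210]]
err 6.0 org [0.661 0.446 0.347] z [0.535 0.479 0.696] x [ 0.35  -0.875  0.333]
err 6.0 org [0.75  0.514 0.462] z [-0.535 -0.479 -0.696] x [-0.35   0.875 -0.333]
err 4.4 org [ 0.309 -0.014 -0.064] z [ 0.644 -0.097 -0.759] x [-0.154 -0.988 -0.004]
err 4.4 org [ 0.307 -0.025 -0.064] z [ 0.644 -0.097 -0.759] x [0.154 0.988 0.004]
err 6.0 org [0.747 0.523 0.458] z [-0.535 -0.479 -0.696] x [ 0.35  -0.875  0.333]
err 6.0 org [0.665 0.437 0.35 ] z [0.535 0.479 0.696] x [-0.35   0.875 -0.333]
err 4.4 org [ 0.412 -0.03  -0.186] z [-0.644  0.097  0.759] x [-0.154 -0.988 -0.004]
err 4.4 org [ 0.41  -0.04  -0.186] z [-0.644  0.097  0.759] x [0.154 0.988 0.004]
[[341.81349328 258.34873309]]
```

```bash
python3 - <<'E'
from h import *
u=np.array([-.6,.8]); s=np.array([.457,.076])
wp([(*s,.25,37),(*s,.042,37),(*(s+.05*u),.042,37),(*(s+.08*u),.042,37),(*(s+.08*u),.25,37)])
E
```

```text
TCP [0.5049 0.237  0.3724] close yaw 25.0 q [ 0.35  0.01  1.34 -0.    1.79 -0.09]
  -126 -112 122 -12.0  q6~-0.57 / alt
  -126 -112 330 -12.0  q6~-0.57 / alt
  -77 -122 330 -12.0  q6~-0.47 / alt
  -47 -128 330 -12.0  q6~-0.41 / alt
  -47 -128 122 -12.0  q6~-0.41 / alt
```

{"fn": "play_rows", "kwargs": {"increments": "-40 -35 40 -5 1; -80 -70 80 -12 1; -126 -112 122 -12 1; -126 -112 160 -12 1; -126 -112 200 -12 1; -126 -112 240 -12 1; -126 -112 280 -12 1; -126 -112 305 -12 1; -126 -112 320 -12 1; -126 -112 330 -12 1; -126 -112 330 -12 1", "force": 20}}

```text
t: 9.3
tool_pos: [0.4571, 0.0751, 0.044]
orientation: [1.401, 2.812, -0.001]
force: [1.1, 0.4, 0.4]
opening: 0.0104
gripper_force: 0.0
```

{"fn": "play_rows", "kwargs": {"increments": "7 -1 0 0 1; 14 -3 0 0 1; 21 -4 0 0 1; 28 -6 0 0 1; 35 -7 0 0 1; 42 -8 0 0 1; 49 -10 0 0 1; 57 -12 0 0 1; 65 -13 0 0 1; 72 -15 0 0 1; 72 -15 0 0 1; 72 -15 -40 0 1; 72 -15 -80 0 1; 72 -15 -130 0 1; 72 -15 -180 0 1; 72 -15 -230 0 1; 72 -15 -260 0 1; 72 -15 -260 0 1"}}

```text
t: 11.1
tool_pos: [0.4038, 0.1241, 0.3082]
orientation: [1.398, 2.805, 0.009]
force: [1.0, 0.2, 0.8]
opening: 0.0002
gripper_force: 0.0
```

```bash
python3 - <<'E'
from h import *
print(pose()[0],st()["force"])
for c in("wrist",):
    robot.read_camera(c)
    L=robot.landmark_of(c,"phone1"); print([(round(d["conf"],2),np.round(d["centre"],3).tolist()) for d in L])
    b=min(L,key=lambda d:np.hypot(d["centre"][0]-.47,d["centre"][1]-.18))["centre"]
    L=robot.recognise(c,"phone1"); print([(round(d["conf"],2),np.round(d["centre"],3).tolist()) for d in L])
    m=min(L,key=lambda d:np.hypot(d["centre"][0]-.41,d["centre"][1]-.17))["centre"]
    a,q=quad(c,"phone1",proj(c,m)[0]); print(c,a,q.tolist())
    if len(q)==4: pnp_phone(c,q)
snap("wrist","w4")
E
```

```text
[0.40378082 0.12410849 0.30819095] [0.99303606 0.19985793 0.77819389]
[(0.77, [0.555, 0.367, 0.027]), (0.68, [0.513, 0.444, 0.02]), (0.67, [0.512, 0.175, 0.005]), (0.63, [0.583, 0.29, 0.025]), (0.58, [0.307, 0.242, 0.006])]
[(0.86, [0.436, 0.144, 0.01]), (0.82, [0.284, 0.26, 0.009]), (0.69, [0.493, 0.337, 0.171]), (0.69, [0.475, 0.385, 0.142]), (0.64, [0.523, 0.261, 0.17])]
wrist 7865 [[297, 151], [418, 182], [403, 237], [284, 208]]
err 1.4 org [ 0.359  0.113 -0.02 ] z [0.916 0.396 0.062] x [ 0.185 -0.279 -0.942]
err 1.4 org [ 0.361  0.11  -0.029] z [0.916 0.396 0.062] x [-0.185  0.279  0.942]
err 1.4 org [ 0.506  0.176 -0.01 ] z [-0.916 -0.396 -0.062] x [ 0.185 -0.279 -0.942]
err 1.4 org [ 0.508  0.173 -0.02 ] z [-0.916 -0.396 -0.062] x [-0.185  0.279  0.942]
```

View pics/w4.png

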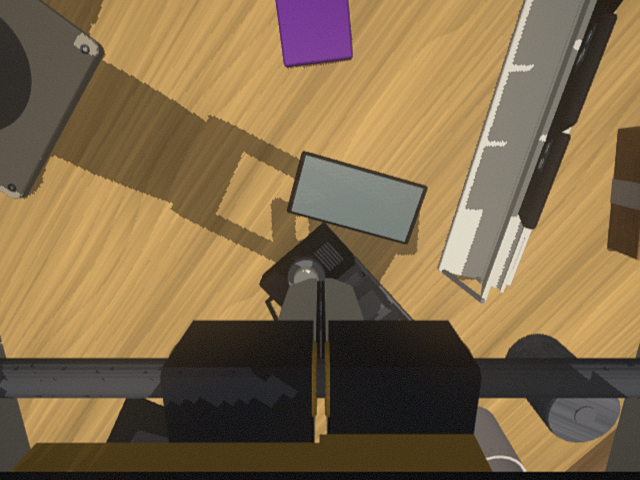

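The phone now lies flat, screen up, at wrist (357,197), clear of the power unit with its bottom end on the right.

```bash
python3 - <<'E'
from h import *
q=[[297,151],[418,182],[403,237],[284,208]]
P=np.array([ray("wrist",u,.0105)[:2] for u in q]); print(P.round(3))
bot=(P[1]+P[2])/2; top=(P[0]+P[3])/2; z=(top-bot); print(np.linalg.norm(z)); z/=np.linalg.norm(z)
yaw=np.degrees(np.arctan2(z[1],z[0])); n=ax(yaw+90); c=P.mean(0); print("c",c,"yaw",yaw)
for d in((-.16,.055),(-.1,.055)):
    w=K0+d[0]*ax(KY)+d[1]*ax(KY+90); print("unit corner in phone frame",(w-c)@z,(w-c)@n)
g=c+.062*z
wp([(*g,.12,yaw-90),(*g,.004,yaw-90)])
E
```

```text
[[0.345 0.148]
 [0.484 0.207]
 [0.514 0.143]
 [0.373 0.083]]
0.15183468048773544
c [0.42916424 0.14530195] yaw -157.07080017492743
unit corner in phone frame 0.018081019962772234 0.041451980419164564
unit corner in phone frame -0.03062614180934591 0.07648928043079099
TCP [0.4007 0.1236 0.3004] close yaw 37.0 q [ 0.18 -0.39  1.81 -0.    1.72 -0.47]
  15 -24 181 104.1  q6~1.36 / alt
  15 -24 297 104.1  q6~1.36 / alt
```

{"fn": "play_rows", "kwargs": {"increments": "4 -6 40 9 -1; 15 -24 60 17 -1; 15 -24 60 26 -1; 15 -24 60 34 -1; 15 -24 60 43 -1; 15 -24 60 51 -1; 15 -24 80 60 -1; 15 -24 100 68 -1; 15 -24 120 77 -1; 15 -24 140 86 -1; 15 -24 160 94 -1; 15 -24 181 104 -1; 15 -24 181 104 -1; 15 -24 220 104 -1; 15 -24 250 104 -1; 15 -24 275 104 -1; 15 -24 290 104 -1; 15 -24 296 104 -1; 15 -24 296 104 -1"}}

```text
t: 13.25
tool_pos: [0.3726, 0.1212, 0.006]
orientation: [-3.078, -0.63, 0.003]
force: [0.6, 0.3, 0.1]
opening: 0.0929
gripper_force: 0.0
```

{"fn": "play_rows", "kwargs": {"increments": "0 0 0 0 0; 0 0 0 0 1; 0 0 0 0 1; 0 0 0 0 1; 0 0 0 0 1; 0 0 0 0 1", "force": 12}}

```text
t: 13.85
tool_pos: [0.3743, 0.1214, 0.0075]
orientation: [3.078, 0.628, 0.003]
force: [-1.2, -1.4, 6.8]
opening: 0.0777
gripper_force: 12.0
```

```bash
python3 - <<'E'
from h import *
s=st();print(s["opening"],s["gripper_force"],s["force"])
p,r=pose(); z=ax(-157.07)
# direction to bottom in tool axes
print(r.inv().apply([*(-z),0]).round(3)); print(r.inv().apply([0,0,1]).round(3))
wp([(*(p[:2]-z*.08),p[2]+.12,None)])
E
```

```text
0.07771350539957675 11.988946795463562 [-1.21409114 -1.41875067  6.81416402]
[1.    0.002 0.002]
[ 0.002  0.001 -1.   ]
TCP [0.3743 0.1214 0.0075] close yaw -66.9 q [ 0.18 -0.23  2.24 -0.    1.13  1.35]
  80 0 -120 0.0  q6~1.37 / alt
```

{"fn": "play_rows", "kwargs": {"increments": "1 0 -15 0 1; 3 0 -30 0 1; 7 0 -45 0 1; 13 0 -60 0 1; 20 0 -74 0 1; 30 0 -88 0 1; 40 0 -100 0 1; 52 0 -111 0 1; 64 0 -120 0 1; 78 0 -128 0 1; 92 0 -134 0 1; 105 0 -137 0 1; 105 0 -155 0 1; 105 0 -175 0 1; 105 0 -210 0 1; 105 0 -250 0 1; 105 0 -290 0 1; 105 0 -310 0 1; 105 0 -310 0 1; 105 0 -310 0 1", "force": 12}}

```text
t: 15.85
tool_pos: [0.4699, 0.1625, 0.3156]
orientation: [-3.078, -0.628, 0.001]
force: [0.5, -0.0, -2.7]
opening: 0.077
gripper_force: 12.0
```

```bash
python3 - <<'E'
from h import *
s=st();print(s["opening"],s["gripper_force"],s["force"])
snap("scene","s4",(230,100,470,280),2.5)
c=K0+.078*ax(KY)
wp([(*c,.33,KY+90)])
E
```

```text
0.07702333708487444 11.987812668085098 [ 0.46909256 -0.01919849 -2.73081405]
TCP [0.4693 0.1623 0.3144] close yaw -67.0 q [ 0.23 -0.17  1.61  0.    1.7   1.4 ]
  99 225 -16 -144.2  q6~-1.46 / alt
```

View pics/s4.png

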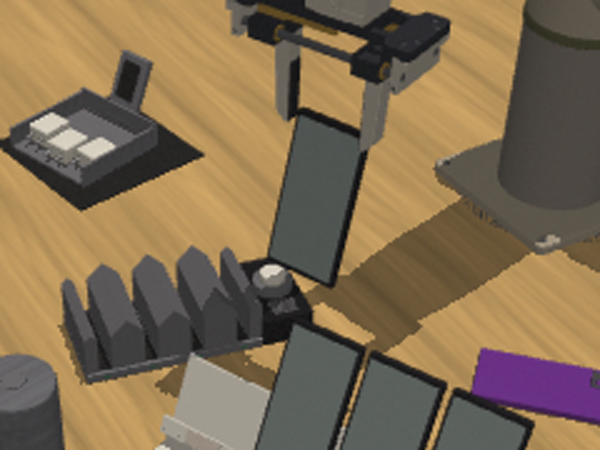

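{"fn": "play_rows", "kwargs": {"increments": "15 35 -16 6 1; 30 70 -16 12 1; 45 105 -16 18 1; 60 140 -16 24 1; 75 170 -16 30 1; 90 200 -16 36 1; 99 225 -16 36 1; 99 225 -16 36 1; 99 225 -16 36 1; 99 225 -16 36 1; 99 225 -16 36 1; 99 225 -16 36 1", "force": 7}}

```text
t: 17.1
tool_pos: [0.6487, -0.005, 0.3327]
orientation: [-3.122, 0.353, -0.001]
force: [-0.3, -0.2, -2.0]
opening: 0.0775
gripper_force: 7.0
```

```bash
python3 - <<'E'
from h import *
s=st();print(s["opening"],s["gripper_force"],s["force"])
p,r=pose()
for c in("scene",):
    snap(c,"s5"); a,q=quad(c,"phone1",proj(c,p-[0,0,.06])[0]); print(a,q.tolist(),"vertical model:",proj(c,[[*p[:2],p[2]+.02],[*p[:2],p[2]-.14]]).tolist())
    if len(q)==4: pnp_phone(c,q)
c=K0+.078*ax(KY)
wp([(*c,.33,KY+90),(*c,.2,KY+90)])
E
```

```text
0.07746698326074078 6.999099031090736 [-0.2934161  -0.2121232  -2.02807205]
577 [[268, 137], [264, 194], [255, 177], [257, 141]] vertical model: [[257.6758767102254, 125.80180501635245], [262.2014610118544, 182.32638741063488]]
err 3.9 org [0.814 0.394 0.526] z [-0.249 -0.842 -0.479] x [-0.913  0.369 -0.174]
err 3.9 org [0.764 0.263 0.448] z [0.249 0.842 0.479] x [ 0.913 -0.369  0.174]
err 5.3 org [ 0.478 -0.393  0.068] z [ 0.249  0.231 -0.941] x [-0.968  0.042 -0.246]
err 5.3 org [ 0.467 -0.392  0.066] z [ 0.249  0.231 -0.941] x [ 0.968 -0.042  0.246]
err 3.9 org [0.774 0.259 0.45 ] z [0.249 0.842 0.479] x [-0.913  0.369 -0.174]
err 3.9 org [0.804 0.398 0.525] z [-0.249 -0.842 -0.479] x [ 0.913 -0.369  0.174]
err 5.3 org [ 0.517 -0.356 -0.082] z [-0.249 -0.231  0.941] x [-0.968  0.042 -0.246]
err 5.3 org [ 0.507 -0.355 -0.085] z [-0.249 -0.231  0.941] x [ 0.968 -0.042  0.246]
TCP [ 0.6489 -0.0053  0.3328] close yaw -102.9 q [-0.09  0.25  1.15  0.    1.74  1.71]
  -0 1 3 -180.1  q6~-1.44 / alt
  -0 1 133 -180.1  q6~-1.44 / alt
```

{"fn": "play_rows", "kwargs": {"increments": "0 0 20 0 1; 0 0 40 0 1; 0 0 60 0 1; 0 0 80 0 1; 0 0 95 0 1; 0 0 105 0 1; 0 0 115 0 1; 0 0 123 0 1; 0 0 131 0 1; 0 0 139 0 1; 0 0 147 0 1; 0 0 155 0 1; 0 0 162 0 1; 0 0 168 0 1; 0 0 168 0 1", "force": 9}}

```text
t: 18.7
tool_pos: [0.6493, -0.006, 0.1643]
orientation: [3.121, -0.355, 0.001]
force: [0.7, -0.1, -0.7]
opening: 0.0772
gripper_force: 9.0
```

```bash
python3 - <<'E'
from h import *
s=st();print(s["tool_pos"],s["opening"],s["gripper_force"],s["force"])
p,r=pose()
robot.read_camera("scene"); a,q=quad("scene","phone1",proj("scene",p-[0,0,.03])[0]); print(a,q.tolist(),proj("scene",[[*p[:2],p[2]+.02],[*p[:2],.1]]).tolist())
E
```

```text
[ 0.64931165 -0.00600765  0.1643465 ] 0.07720296942058535 8.999673575162888 [ 0.68549976 -0.11054283 -0.73300059]
335 [[263, 201], [271, 202], [271, 243], [262, 220]] [[262.0222607109571, 184.90607721332992], [264.1291833792882, 211.02925254063663]]
```

{"fn": "play_rows", "kwargs": {"increments": "0 0 3 0 1; 0 0 6 0 1; 0 0 9 0 1; 0 0 12 0 1; 0 0 12 0 1", "force": 7}}

```text
t: 19.3
tool_pos: [0.6509, -0.0063, 0.1553]
orientation: [3.121, -0.355, 0.008]
force: [-0.3, -0.6, 8.1]
opening: 0.0776
gripper_force: 7.0
```

{"fn": "play_rows", "kwargs": {"increments": "0 0 2 0 1; 0 0 4 0 1; 0 0 6 0 1; 0 0 6 0 1"}}

```text
t: 19.7
tool_pos: [0.6511, -0.0063, 0.1496]
orientation: [3.121, -0.355, 0.009]
force: [-0.1, -0.3, 9.8]
opening: 0.0776
gripper_force: 7.0
```

The phone is seated: the force rises at the predicted height. Release and rise.

{"fn": "play_rows", "kwargs": {"increments": "0 0 0 0 -1; 0 0 0 0 -1; 0 0 0 0 -1; 0 0 0 0 -1; 0 0 -40 0 -1; 0 0 -80 0 -1; 0 0 -120 0 -1; 0 0 -160 0 -1; 0 0 -200 0 -1; 0 0 -200 0 -1"}}

```text
t: 20.7
tool_pos: [0.6511, -0.006, 0.3544]
orientation: [-3.121, 0.354, -0.018]
force: [1.3, -0.6, 0.9]
opening: 0.0931
gripper_force: 0.0
```

```bash
python3 - <<'E'
from h import *
x=ax(DY);y=ax(DY+90)
robot.read_camera("scene");print([(round(d["conf"],2),np.round(d["centre"],3).tolist()) for d in robot.landmark_of("scene","phone1")])
b=D0-.043*y-.055*x
wp([(*b,.35,DY),(*b,.2,DY),(*b,.12,DY)])
E
```

```text
[(0.95, [0.546, 0.368, 0.028]), (0.68, [0.307, 0.239, 0.006]), (0.65, [0.586, 0.288, 0.026]), (0.64, [0.648, -0.011, 0.01]), (0.63, [0.508, 0.439, 0.026]), (0.59, [0.491, 0.702, 0.006])]
TCP [ 0.6496 -0.0059  0.3476] close yaw -103.0 q [-0.09  0.25  1.12  0.    1.77  1.71]
  -167 -238 -3 -128.3  q6~-0.07 / alt
  -167 -238 147 -128.3  q6~-0.07 / alt
  -168 -238 227 -128.3  q6~-0.07 / alt
```

{"fn": "play_rows", "kwargs": {"increments": "-12 -16 -3 -8.5 -1; -24 -32 -3 -17 -1; -36 -50 -3 -25.5 -1; -48 -68 -3 -34 -1; -60 -85 -3 -42.5 -1; -72 -103 -3 -51 -1; -85 -120 -3 -59.5 -1; -97 -138 -3 -68 -1; -110 -155 -3 -76.5 -1; -122 -172 -3 -85 -1; -134 -190 -3 -93.5 -1; -146 -207 -3 -102 -1; -158 -225 -3 -110.5 -1; -167 -238 -3 -119 -1; -167 -238 -3 -128 -1; -167 -238 40 -128 -1; -167 -238 80 -128 -1; -167 -238 120 -128 -1; -167 -238 147 -128 -1; -167 -238 147 -128 -1"}}

```text
t: 22.8
tool_pos: [0.5354, 0.2618, 0.1914]
orientation: [-1.683, -2.644, 0.016]
force: [-0.2, 0.2, -0.3]
opening: 0.0929
gripper_force: 0.0
```

```bash
python3 - <<'E'
from h import *
x=ax(DY);y=ax(DY+90)
b=D0-.043*y-.055*x
wp([(*b,.12,DY)])
p=[*b,.12]
E
```

```text
TCP [0.5354 0.2618 0.1914] close yaw 25.0 q [ 0.37  0.15  1.52 -0.    1.49 -0.07]
  -1 6 71 -0.3  q6~-0.07 / alt
```

{"fn": "play_rows", "kwargs": {"increments": "0 3 30 0 -1; 0 6 55 0 -1; 0 6 70 0 -1; 0 6 70 0 -1; 0 6 70 0 0.3; 0 6 70 0 0.6; 0 6 70 0 1; 0 6 70 0 1; 0 6 70 0 1; 0 6 70 0 1", "force": 35}}

```text
t: 23.8
tool_pos: [0.5451, 0.266, 0.1297]
orientation: [1.687, 2.65, 0.0]
force: [-0.4, 0.2, 1.1]
opening: 0.0496
gripper_force: 0.4
```

{"fn": "play_rows", "kwargs": {"increments": "0 -3 -7 0 1; 0 -6 -13 0 1; 0 -9 -20 0 1; 0 -6 -24 0 1; 0 0 -28 0 1; 0 6 -32 0 1; 0 12 -36 0 1; 0 18 -40 0 1; 0 24 -44 0 1; 0 30 -48 0 1; 0 36 -53 0 1; 0 42 -58 0 1; 0 45 -64 0 1; 0 45 -64 0 1"}}

```text
t: 25.2
tool_pos: [0.5866, 0.2854, 0.1946]
orientation: [1.687, 2.65, 0.002]
force: [-0.4, -0.2, -1.9]
opening: 0.0102
gripper_force: 34.9
```

{"fn": "play_rows", "kwargs": {"increments": "0 0 -20 0 1; 0 0 -50 0 1; 0 0 -90 0 1; 0 0 -130 0 1; 0 0 -150 0 1; 0 0 -150 0 1; 0 0 -150 0 1"}}

```text
t: 25.9
tool_pos: [0.5858, 0.2851, 0.3426]
orientation: [-1.687, -2.65, 0.001]
force: [-0.0, 0.8, -2.2]
opening: 0.01
gripper_force: 34.9
```

```bash
python3 - <<'E'
from h import *
s=st();print(s["opening"],s["gripper_force"],s["force"])
p,r=pose()
robot.read_camera("scene"); a,q=quad("scene","phone1",proj("scene",p-[0,0,.03])[0]); print(a,q.tolist())
print("bottom mid if s=", [(sv,proj("scene",[*p[:2],p[2]+.019-sv])[0].round().tolist()) for sv in(.10,.12,.14)])
if len(q)==4: pnp_phone("scene",q)
print([(round(d["conf"],2),np.round(d["centre"],3).tolist()) for d in robot.landmark_of("scene","phone1")])
snap("scene","s6",(230,80,470,260),2.5)
c=K0+.026*ax(KY)
wp([(*c,.345,KY)])
E
```

```text
0.010002732876373495 34.9057674407959 [-0.04190896  0.77724764 -2.23977175]
1782 [[335, 174], [364, 185], [358, 243], [331, 231]]
bottom mid if s= [(0.1, [345.0, 216.0]), (0.12, [345.0, 223.0]), (0.14, [345.0, 230.0])]
err 0.1 org [0.53  0.206 0.286] z [ 0.074  0.057 -0.996] x [-0.907 -0.412 -0.091]
err 0.1 org [0.532 0.211 0.126] z [-0.074 -0.057  0.996] x [0.907 0.412 0.091]
err 3.2 org [0.74  0.471 0.479] z [0.25  0.816 0.522] x [-0.908  0.384 -0.166]
err 3.2 org [0.731 0.475 0.478] z [0.25  0.816 0.522] x [ 0.908 -0.384  0.166]
err 0.1 org [0.542 0.215 0.127] z [-0.074 -0.057  0.996] x [-0.907 -0.412 -0.091]
err 0.1 org [0.52  0.201 0.285] z [ 0.074  0.057 -0.996] x [0.907 0.412 0.091]
err 3.2 org [0.78  0.602 0.563] z [-0.25  -0.816 -0.522] x [-0.908  0.384 -0.166]
err 3.2 org [0.771 0.606 0.561] z [-0.25  -0.816 -0.522] x [ 0.908 -0.384  0.166]
[(0.92, [0.494, 0.702, 0.009]), (0.91, [0.548, 0.366, 0.021]), (0.85, [0.586, 0.289, 0.2]), (0.78, [0.305, 0.238, 0.006]), (0.68, [0.51, 0.44, 0.024]), (0.61, [0.646, -0.007, 0.013]), (0.51, [0.573, 0.014, -0.0])]
TCP [0.5851 0.2848 0.3407] close yaw 25.0 q [ 0.37  0.26  1.12  0.    1.76 -0.06]
  -259 -107 -4 37.8  q6~0.15 / alt
```

View pics/s6.png

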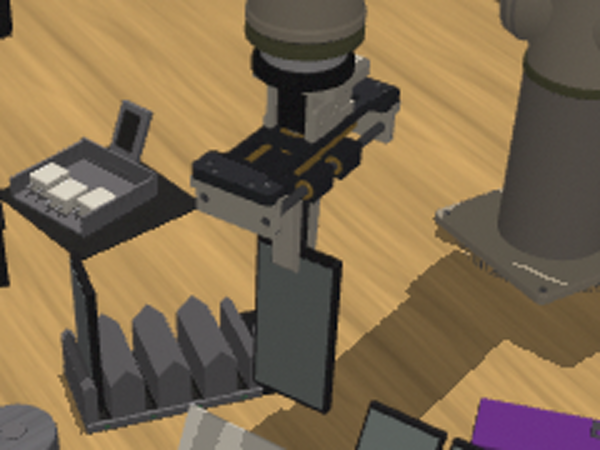

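The phone hangs upright in the fingers at crop (295,330), and the first one stands upright in the far slot at crop (88,340). Carry it to the next slot.

{"fn": "play_rows", "kwargs": {"increments": "-40 -17 -5 7 1; -80 -34 -5 14 1; -120 -51 -5 21 1; -160 -68 -5 28 1; -200 -84 -5 38 1; -235 -98 -5 38 1; -259 -107 -5 38 1; -259 -107 -5 38 1; -259 -107 -5 38 1; -259 -107 -5 38 1", "force": 30}}

```text
t: 27.1
tool_pos: [0.5984, 0.0061, 0.3477]
orientation: [-2.456, -1.957, 0.001]
force: [0.2, 0.7, -2.2]
opening: 0.01
gripper_force: 30.0
```

```bash
python3 - <<'E'
from h import *
s=st();print(s["opening"],s["gripper_force"],s["force"])
c=K0+.026*ax(KY)
wp([(*c,.345,KY),(*c,.153,KY)])
E
```

```text
0.010014822912795986 29.98685985803604 [ 0.18050872  0.67574495 -2.22050252]
TCP [0.5984 0.0061 0.3477] close yaw -12.9 q [-0.08  0.11  1.28  0.    1.76  0.15]
  -1 -0 3 -0.1  q6~0.15 / alt
  -1 -0 195 -0.1  q6~0.15 / alt
```

Lower to about 10 mm above the floor, then softly.

{"fn": "play_rows", "kwargs": {"increments": "0 0 25 0 1; 0 0 50 0 1; 0 0 75 0 1; 0 0 95 0 1; 0 0 110 0 1; 0 0 122 0 1; 0 0 134 0 1; 0 0 146 0 1; 0 0 158 0 1; 0 0 168 0 1; 0 0 176 0 1; 0 0 182 0 1; 0 0 182 0 1", "force": 10}}

```text
t: 28.4
tool_pos: [0.598, 0.0052, 0.1652]
orientation: [-2.457, -1.956, 0.002]
force: [-0.9, -0.1, -2.0]
opening: 0.0108
gripper_force: 10.0
```

{"fn": "play_rows", "kwargs": {"increments": "0 0 3 0 1; 0 0 6 0 1; 0 0 9 0 1; 0 0 12 0 1; 0 0 15 0 1; 0 0 15 0 1", "force": 8}}

```text
t: 29.0
tool_pos: [0.5999, 0.0054, 0.153]
orientation: [2.456, 1.956, 0.005]
force: [-1.3, 1.5, 5.6]
opening: 0.0107
gripper_force: 8.0
```

{"fn": "play_rows", "kwargs": {"increments": "0 0 0 0 0.3; 0 0 0 0 0.2; 0 0 0 0 0.2; 0 0 -30 0 0.2; 0 0 -70 0 0.2; 0 0 -120 0 0.2; 0 0 -170 0 -1; 0 0 -200 0 -1; 0 0 -200 0 -1"}}

```text
t: 29.9
tool_pos: [0.6006, 0.0049, 0.3582]
orientation: [2.453, 1.952, 0.012]
force: [0.0, -1.2, 0.5]
opening: 0.0563
gripper_force: 0.0
```

```bash
python3 - <<'E'
from h import *
x=ax(DY);y=ax(DY+90)
robot.read_camera("scene");print([(round(d["conf"],2),np.round(d["centre"],3).tolist()) for d in robot.landmark_of("scene","phone1")])
b=D0+.043*y-.055*x
wp([(*b,.35,DY),(*b,.2,DY),(*b,.12,DY)])
E
```

```text
[(0.94, [0.55, 0.363, 0.025]), (0.91, [0.51, 0.437, 0.025]), (0.79, [0.305, 0.239, 0.006]), (0.6, [0.645, -0.006, 0.012])]
TCP [0.599  0.0051 0.3518] close yaw -13.0 q [-0.08  0.11  1.27 -0.    1.76  0.15]
  306 -168 2 -38.3  q6~0.07 / alt
  306 -169 152 -38.3  q6~0.07 / alt
  306 -169 232 -38.3  q6~0.07 / alt
```

{"fn": "play_rows", "kwargs": {"increments": "40 -22 0 -8 -1; 80 -44 0 -16 -1; 120 -66 0 -24 -1; 160 -88 0 -32 -1; 200 -110 0 -38 -1; 240 -132 0 -38 -1; 280 -154 0 -38 -1; 306 -168 20 -38 -1; 306 -168 60 -38 -1; 306 -168 100 -38 -1; 306 -168 140 -38 -1; 306 -168 152 -38 -1; 306 -168 152 -38 -1; 306 -168 152 -38 -1"}}

```text
t: 31.4
tool_pos: [0.5039, 0.3411, 0.2006]
orientation: [1.687, 2.65, 0.001]
force: [-0.2, 0.3, 0.8]
opening: 0.0932
gripper_force: 0.0
```

```bash
python3 - <<'E'
from h import *
x=ax(DY);y=ax(DY+90)
b=D0+.043*y-.055*x
wp([(*b,.12,DY)])
E
```

```text
TCP [0.5039 0.3411 0.2006] close yaw 25.0 q [ 0.51  0.16  1.49 -0.    1.49  0.07]
  -0 -1 81 -0.3  q6~0.07 / alt
```

{"fn": "play_rows", "kwargs": {"increments": "0 1 35 0 -1; 0 3 62 0 -1; 0 3 77 0 -1; 0 3 77 0 -1; 0 3 77 0 0.3; 0 3 77 0 0.6; 0 3 77 0 1; 0 3 77 0 1; 0 3 77 0 1; 0 3 77 0 1", "force": 35}}

```text
t: 32.4
tool_pos: [0.5062, 0.3423, 0.1226]
orientation: [1.687, 2.65, 0.0]
force: [-0.9, -0.5, 0.1]
opening: 0.0497
gripper_force: 0.3
```

{"fn": "play_rows", "kwargs": {"increments": "0 -3 -7 0 1; 0 -6 -13 0 1; 0 -9 -20 0 1; 0 -6 -24 0 1; 0 0 -28 0 1; 0 6 -32 0 1; 0 12 -36 0 1; 0 18 -40 0 1; 0 24 -44 0 1; 0 30 -48 0 1; 0 36 -53 0 1; 0 42 -58 0 1; 0 45 -64 0 1; 0 45 -64 0 1"}}

```text
t: 33.8
tool_pos: [0.5473, 0.3616, 0.1874]
orientation: [1.687, 2.65, 0.001]
force: [0.0, -0.3, -1.9]
opening: 0.0105
gripper_force: 34.9
```

{"fn": "play_rows", "kwargs": {"increments": "0 0 -20 0 1; 0 0 -50 0 1; 0 0 -90 0 1; 0 0 -130 0 1; 0 0 -158 0 1; 0 0 -158 0 1; 0 0 -158 0 1"}}

```text
t: 34.5
tool_pos: [0.5469, 0.3614, 0.3443]
orientation: [1.687, 2.65, 0.001]
force: [1.0, -0.4, -2.7]
opening: 0.0101
gripper_force: 34.9
```

```bash
cat >> h.py <<'E'
def held(i):
    s=st();print(s["opening"],s["gripper_force"],s["force"]); p,r=pose()
    robot.read_camera("scene"); a,q=quad("scene","phone1",proj("scene",p-[0,0,.03])[0]); print(a,q.tolist())
    print("bottom mid:", [(sv,proj("scene",[*p[:2],p[2]-sv])[0].round().tolist()) for sv in(.10,.12,.14)])
    if len(q)==4: pnp_phone("scene",q)
    print([(round(d["conf"],2),np.round(d["centre"],3).tolist()) for d in robot.landmark_of("scene","phone1")])
    c=K0+i*ax(KY); wp([(*c,.345,KY)])
E
python3 -c "from h import *;held(-.026)"
```

```text
0.010084452079043455 34.94624376296997 [ 0.99234638 -0.44131458 -2.68596906]
2081 [[370, 186], [404, 195], [395, 256], [364, 243]]
bottom mid: [(0.1, [380.0, 236.0]), (0.12, [379.0, 244.0]), (0.14, [378.0, 251.0])]
err 0.9 org [0.504 0.31  0.312] z [ 0.05   0.042 -0.998] x [-0.863 -0.501 -0.064]
err 0.9 org [0.502 0.312 0.152] z [-0.05  -0.042  0.998] x [0.863 0.501 0.064]
err 2.6 org [0.712 0.522 0.48 ] z [0.277 0.788 0.55 ] x [-0.884  0.433 -0.176]
err 2.6 org [0.702 0.526 0.478] z [0.277 0.788 0.55 ] x [ 0.884 -0.433  0.176]
err 0.9 org [0.511 0.317 0.152] z [-0.05  -0.042  0.998] x [-0.863 -0.501 -0.064]
err 0.9 org [0.494 0.305 0.311] z [ 0.05   0.042 -0.998] x [0.863 0.501 0.064]
err 2.6 org [0.756 0.648 0.568] z [-0.277 -0.788 -0.55 ] x [-0.884  0.433 -0.176]
err 2.6 org [0.747 0.652 0.566] z [-0.277 -0.788 -0.55 ] x [ 0.884 -0.433  0.176]
[(0.96, [0.643, -0.008, 0.011]), (0.95, [0.304, 0.237, 0.003]), (0.93, [0.542, 0.365, 0.209]), (0.87, [0.601, 0.013, 0.011]), (0.84, [0.493, 0.704, 0.006]), (0.76, [0.507, 0.442, 0.025])]
TCP [0.5461 0.3609 0.3414] close yaw 25.0 q [0.51 0.27 1.11 0.   1.77 0.07]
  -312 -145 -3 37.8  q6~0.18 / alt
```

{"fn": "play_rows", "kwargs": {"increments": "-45 -21 -5 7 1; -90 -42 -5 14 1; -135 -63 -5 21 1; -180 -84 -5 28 1; -225 -105 -5 38 1; -270 -126 -5 38 1; -312 -145 -5 38 1; -312 -145 -5 38 1; -312 -145 -5 38 1; -312 -145 -5 38 1; -312 -145 -5 38 1", "force": 30}}

```text
t: 35.75
tool_pos: [0.5475, 0.0187, 0.3488]
orientation: [-2.455, -1.958, 0.001]
force: [-0.4, -0.2, -1.6]
opening: 0.0104
gripper_force: 30.0
```

```bash
python3 - <<'E'
from h import *
c=K0-.026*ax(KY)
wp([(*c,.345,KY),(*c,.16,KY)])
E
```

```text
TCP [0.5475 0.0187 0.3488] close yaw -12.8 q [-0.06 -0.03  1.42  0.    1.75  0.16]
  -2 0 4 -0.0  q6~0.16 / alt
  -2 0 189 -0.0  q6~0.16 / alt
```

{"fn": "play_rows", "kwargs": {"increments": "0 0 25 0 1; -2 0 50 0 1; -2 0 75 0 1; -2 0 95 0 1; -2 0 110 0 1; -2 0 122 0 1; -2 0 134 0 1; -2 0 146 0 1; -2 0 158 0 1; -2 0 168 0 1; -2 0 178 0 1; -2 0 187 0 1; -2 0 187 0 1", "force": 10}}

```text
t: 37.05
tool_pos: [0.5463, 0.0154, 0.1606]
orientation: [-2.457, -1.955, 0.003]
force: [0.2, -0.3, -1.9]
opening: 0.0102
gripper_force: 10.0
```

{"fn": "play_rows", "kwargs": {"increments": "0 0 3 0 1; 0 0 6 0 1; 0 0 9 0 1; 0 0 12 0 1; 0 0 15 0 1; 0 0 18 0 1; 0 0 18 0 1", "force": 8}}

```text
t: 37.75
tool_pos: [0.5487, 0.0157, 0.1462]
orientation: [2.456, 1.956, 0.005]
force: [-1.7, 2.2, 7.0]
opening: 0.0109
gripper_force: 8.0
```

{"fn": "play_rows", "kwargs": {"increments": "0 0 0 0 0.3; 0 0 0 0 0.2; 0 0 0 0 0.2; 0 0 -30 0 0.2; 0 0 -70 0 0.2; 0 0 -120 0 0.2; 0 0 -170 0 -1; 0 0 -205 0 -1; 0 0 -205 0 -1"}}

```text
t: 38.65
tool_pos: [0.5494, 0.0152, 0.3564]
orientation: [2.452, 1.952, 0.012]
force: [0.8, -0.3, -0.1]
opening: 0.0566
gripper_force: 0.0
```

```bash
python3 - <<'E'
from h import *
x=ax(DY);y=ax(DY+90)
b=D0+.129*y-.054*x
wp([(*b,.35,DY),(*b,.2,DY),(*b,.12,DY)])
E
```

```text
TCP [0.5494 0.0152 0.3564] close yaw -13.0 q [-0.07 -0.03  1.41 -0.    1.76  0.16]
  375 -170 5 -38.3  q6~0.20 / alt
  375 -172 155 -38.3  q6~0.20 / alt
  375 -173 235 -38.3  q6~0.20 / alt
```

{"fn": "play_rows", "kwargs": {"increments": "42 -19 0 -8 -1; 85 -38 0 -16 -1; 128 -57 0 -24 -1; 170 -76 0 -32 -1; 212 -95 0 -38 -1; 255 -114 0 -38 -1; 298 -134 0 -38 -1; 340 -153 0 -38 -1; 375 -171 30 -38 -1; 375 -171 70 -38 -1; 375 -171 110 -38 -1; 375 -171 150 -38 -1; 375 -171 150 -38 -1; 375 -171 150 -38 -1; 375 -171 150 -38 -1"}}

```text
t: 40.15
tool_pos: [0.4658, 0.4199, 0.2023]
orientation: [1.687, 2.649, 0.006]
force: [-0.1, -0.5, 1.0]
opening: 0.0931
gripper_force: 0.0
```

```bash
python3 - <<'E'
from h import *
x=ax(DY);y=ax(DY+90)
b=D0+.129*y-.054*x
wp([(*b,.12,DY)])
E
```

```text
TCP [0.4658 0.4199 0.2023] close yaw 25.0 q [0.65 0.21 1.43 0.   1.5  0.21]
  -2 1 82 -0.3  q6~0.21 / alt
```

{"fn": "play_rows", "kwargs": {"increments": "0 1 35 0 -1; -2 3 62 0 -1; -2 3 79 0 -1; -2 3 79 0 -1; -2 3 79 0 0.3; -2 3 79 0 0.6; -2 3 79 0 1; -2 3 79 0 1; -2 3 79 0 1; -2 3 79 0 1", "force": 35}}

```text
t: 41.15
tool_pos: [0.4683, 0.4187, 0.1206]
orientation: [1.687, 2.65, 0.0]
force: [-0.9, 0.2, -0.4]
opening: 0.0496
gripper_force: 0.0
```

{"fn": "play_rows", "kwargs": {"increments": "0 -3 -7 0 1; 0 -6 -13 0 1; 0 -9 -20 0 1; 0 -6 -24 0 1; 0 0 -28 0 1; 0 6 -32 0 1; 0 12 -36 0 1; 0 18 -40 0 1; 0 24 -44 0 1; 0 30 -48 0 1; 0 36 -53 0 1; 0 42 -58 0 1; 0 45 -64 0 1; 0 45 -64 0 1; 0 45 -84 0 1; 0 45 -114 0 1; 0 45 -154 0 1; 0 45 -194 0 1; 0 45 -222 0 1; 0 45 -222 0 1"}}

```text
t: 43.15
tool_pos: [0.5099, 0.4386, 0.3487]
orientation: [1.685, 2.648, 0.013]
force: [0.2, -0.5, -0.9]
opening: 0.01
gripper_force: 35.0
```

```bash
python3 -c "from h import *;held(-.078)"
```

```text
0.009965169746103347 34.95571732521057 [ 0.16665099 -0.47769563 -0.94940158]
2296 [[409, 199], [446, 209], [432, 270], [400, 256]]
bottom mid: [(0.1, [417.0, 251.0]), (0.12, [416.0, 258.0]), (0.14, [415.0, 265.0])]
err 0.9 org [0.463 0.394 0.316] z [ 0.041  0.024 -0.999] x [-0.864 -0.502 -0.048]
err 0.9 org [0.46  0.392 0.156] z [-0.041 -0.024  0.999] x [0.864 0.502 0.048]
err 2.7 org [0.672 0.564 0.47 ] z [0.326 0.755 0.569] x [-0.84   0.508 -0.193]
err 2.7 org [0.664 0.569 0.468] z [0.326 0.755 0.569] x [ 0.84  -0.508  0.193]
err 0.9 org [0.469 0.397 0.157] z [-0.041 -0.024  0.999] x [-0.864 -0.502 -0.048]
err 0.9 org [0.454 0.388 0.316] z [ 0.041  0.024 -0.999] x [0.864 0.502 0.048]
err 2.7 org [0.724 0.685 0.561] z [-0.326 -0.755 -0.569] x [-0.84   0.508 -0.193]
err 2.7 org [0.716 0.69  0.559] z [-0.326 -0.755 -0.569] x [ 0.84  -0.508  0.193]
[(0.86, [0.548, 0.022, 0.011]), (0.73, [0.599, 0.012, 0.013]), (0.61, [0.645, -0.007, 0.011]), (0.56, [0.508, 0.437, 0.213])]
TCP [0.5084 0.4374 0.3405] close yaw 25.1 q [0.63 0.32 1.05 0.   1.77 0.2 ]
  -366 -184 -4 37.9  q6~0.20 / alt
```

{"fn": "play_rows", "kwargs": {"increments": "-42 -21 -5 7 1; -84 -42 -5 14 1; -126 -63 -5 21 1; -168 -84 -5 28 1; -210 -105 -5 38 1; -252 -126 -5 38 1; -294 -147 -5 38 1; -336 -168 -5 38 1; -366 -184 -5 38 1; -366 -184 -5 38 1; -366 -184 -5 38 1; -366 -184 -5 38 1", "force": 30}}

```text
t: 44.5
tool_pos: [0.4967, 0.0291, 0.346]
orientation: [-2.456, -1.956, 0.002]
force: [0.8, 0.1, -2.1]
opening: 0.0101
gripper_force: 30.0
```

```bash
python3 - <<'E'
from h import *
c=K0-.078*ax(KY)
wp([(*c,.345,KY),(*c,.16,KY)])
E
```

```text
TCP [0.4967 0.0291 0.346 ] close yaw -12.9 q [-0.05 -0.16  1.55  0.    1.76  0.18]
  -1 -0 1 -0.1  q6~0.18 / alt
  -1 0 186 -0.1  q6~0.18 / alt
```

{"fn": "play_rows", "kwargs": {"increments": "0 0 25 0 1; -1 0 50 0 1; -1 0 75 0 1; -1 0 95 0 1; -1 0 110 0 1; -1 0 122 0 1; -1 0 134 0 1; -1 0 146 0 1; -1 0 158 0 1; -1 0 168 0 1; -1 0 178 0 1; -1 0 186 0 1; -1 0 186 0 1", "force": 10}}

```text
t: 45.8
tool_pos: [0.4962, 0.0272, 0.1599]
orientation: [-2.457, -1.956, 0.002]
force: [-0.9, -0.2, -2.1]
opening: 0.0101
gripper_force: 10.0
```

{"fn": "play_rows", "kwargs": {"increments": "0 0 3 0 1; 0 0 6 0 1; 0 0 9 0 1; 0 0 12 0 1; 0 0 15 0 1; 0 0 18 0 1; 0 0 21 0 1; 0 0 21 0 1", "force": 8}}

```text
t: 46.6
tool_pos: [0.4987, 0.0274, 0.1425]
orientation: [2.456, 1.955, 0.006]
force: [-1.4, 1.7, 8.5]
opening: 0.0112
gripper_force: 8.1
```

{"fn": "play_rows", "kwargs": {"increments": "0 0 0 0 0.3; 0 0 0 0 0.2; 0 0 0 0 0.2; 0 0 -30 0 0.2; 0 0 -70 0 0.2; 0 0 -120 0 0.2; 0 0 -170 0 0.2; 0 -20 -200 0 1; 0 -60 -200 0 1; 0 -80 -200 0 1; 0 -80 -200 0 1; 0 -80 -200 0 1; 0 -80 -200 0 1"}}

```text
t: 47.9
tool_pos: [0.4195, 0.0449, 0.3399]
orientation: [-2.458, -1.956, 0.001]
force: [-0.9, 0.0, 0.2]
opening: 0.0004
gripper_force: 0.0
```

```bash
python3 - <<'E'
from h import *
for c in("wrist","scene"):
    robot.read_camera(c)
    for n in("phone1","power_top"):print(c,n,[(round(d["conf"],2),np.round(d["centre"],3).tolist()) for d in robot.landmark_of(c,n)])
b=[.444,.040]
wp([(*b,.2,KY),(*b,.075,KY),(*b,.04,KY)])
E
```

```text
wrist phone1 [(0.91, [0.306, 0.239, 0.004]), (0.9, [0.603, 0.011, 0.013]), (0.82, [0.552, 0.02, 0.014]), (0.6, [0.496, 0.035, 0.008])]
wrist power_top [(0.93, [0.44, 0.039, 0.059])]
scene phone1 [(0.9, [0.6, 0.014, 0.013]), (0.9, [0.543, 0.02, 0.013]), (0.86, [0.493, 0.703, 0.008]), (0.78, [0.306, 0.242, 0.006]), (0.68, [0.493, 0.032, 0.012]), (0.55, [0.647, -0.006, 0.011])]
scene power_top [(0.6, [0.446, 0.04, 0.06]), (0.32, [0.513, -0.407, 0.008])]
TCP [0.4192 0.045  0.3401] close yaw -13.0 q [-0.01 -0.37  1.73 -0.    1.78  0.21]
  1 25 140 -0.2  q6~0.19 / alt
  1 25 265 -0.2  q6~0.19 / alt
  1 26 300 -0.2  q6~0.19 / alt
```

All four phones read as seated. For the button, the gripper's long side must lie along the dock's y to clear the nearest phone.

```bash
python3 - <<'E'
from h import *
b=[.438,.0415]
wp([(*b,.2,KY+90),(*b,.065,KY+90)])
E
```

```text
TCP [0.4192 0.045  0.3401] close yaw -13.0 q [-0.01 -0.37  1.73 -0.    1.78  0.21]
  1 19 140 -90.2  q6~-1.37 / alt
  1 19 275 -90.2  q6~-1.37 / alt
```

{"fn": "play_rows", "kwargs": {"increments": "1 0 0 -9 1; 1 0 0 -17 1; 1 0 0 -26 1; 1 0 0 -34 1; 1 0 0 -43 1; 1 0 0 -52 1; 1 0 0 -60 1; 1 0 0 -69 1; 1 10 0 -77 1; 1 19 0 -86 1; 1 19 0 -90 1; 1 19 50 -90 1; 1 19 100 -90 1; 1 19 150 -90 1; 1 19 200 -90 1; 1 19 240 -90 1; 1 19 265 -90 1; 1 19 270 -90 1; 1 19 270 -90 1"}}

```text
t: 50.1
tool_pos: [0.4373, 0.0419, 0.0701]
orientation: [-0.354, -3.12, 0.0]
force: [0.1, -0.4, 0.4]
opening: 0.0003
gripper_force: 0.0
```

{"fn": "play_rows", "kwargs": {"increments": "0 0 3 0 1; 0 0 6 0 1; 0 0 9 0 1; 0 0 12 0 1; 0 0 15 0 1; 0 0 15 0 1"}}

```text
t: 50.7
tool_pos: [0.4382, 0.0418, 0.0556]
orientation: [0.354, 3.121, 0.0]
force: [1.4, -0.3, 2.3]
opening: 0.0005
gripper_force: 1.4
```

{"fn": "play_rows", "kwargs": {"increments": "0 0 2 0 1; 0 0 4 0 1; 0 0 5 0 1; 0 0 6 0 1; 0 0 6 0 1; 0 0 6 0 1"}}

```text
t: 51.3
tool_pos: [0.4384, 0.0419, 0.0518]
orientation: [0.354, 3.121, -0.0]
force: [-11.4, -0.1, 29.1]
opening: 0.0006
gripper_force: 14.2
```

The button has bottomed out (29 N). Rise, then look at the tray and bin.

{"fn": "play_rows", "kwargs": {"increments": "0 0 -20 0 1; 0 0 -60 0 1; 0 0 -110 0 1; 0 0 -160 0 1; 0 0 -210 0 1; 0 0 -260 0 1; 0 0 -260 0 1; 0 0 -260 0 -1; 0 0 -260 0 -1; 0 0 -260 0 -1; 0 0 -260 0 -1; 0 0 -260 0 -1"}}

```text
t: 52.5
tool_pos: [0.4373, 0.0419, 0.3084]
orientation: [-0.354, -3.12, 0.0]
force: [0.0, -0.5, 0.3]
opening: 0.0356
gripper_force: 0.0
```

```bash
python3 - <<'E'
from h import *
for c in("scene","top"):
    robot.read_camera(c)
    for n in("phone1","tray","mat","bin","plug1")if c=="scene" else("tray","mat","bin","plug1"):print(c,n,[(round(d["conf"],2),np.round(d["centre"],3).tolist()) for d in robot.landmark_of(c,n)if d["conf"]>.3])
    for n in("tray","bin","mat"):
        L=robot.regions_of(c,n)
        if L:
            m=L[0]["pixels"].astype(np.uint8);cc=max(cv2.findContours(m,0,2)[0],key=cv2.contourArea)
            print(c,n,"hull",cv2.approxPolyDP(cv2.convexHull(cc),4,True).reshape(-1,2).tolist())
wp([(.40,-.30,.35,None)])
E
```

```text
scene phone1 [(0.91, [0.596, 0.011, 0.01]), (0.85, [0.492, 0.029, 0.012]), (0.8, [0.493, 0.705, 0.008]), (0.76, [0.643, -0.007, 0.011]), (0.74, [0.304, 0.241, 0.006]), (0.7, [0.546, 0.02, 0.015])]
scene tray [(0.86, [0.484, -0.372, 0.005])]
scene mat [(0.84, [0.467, -0.363, 0.0]), (0.7, [0.796, -0.028, -0.002]), (0.6, [0.514, -0.362, 0.009]), (0.32, [0.48, -0.374, 0.005])]
scene bin [(0.97, [0.693, -0.366, 0.0])]
scene plug1 [(0.67, [0.517, -0.406, 0.007]), (0.67, [0.492, -0.322, 0.006])]
scene tray hull [[290, 125], [291, 158], [263, 174], [235, 158], [236, 150], [279, 120]]
scene bin hull [[224, 133], [232, 193], [181, 199], [173, 139]]
scene mat hull [[285, 312], [349, 324], [340, 364], [276, 349], [275, 334]]
top tray [(0.8, [0.482, -0.372, 0.0])]
top mat [(0.38, [0.784, 0.118, -0.004])]
top bin [(0.95, [0.692, -0.368, -0.003]), (0.49, [0.491, -0.324, 0.006])]
top plug1 [(0.72, [0.515, -0.409, 0.007]), (0.61, [0.49, -0.322, 0.007]), (0.59, [0.512, -0.366, 0.007])]
top tray hull [[522, 249], [541, 291], [540, 311], [529, 315], [491, 306], [476, 262]]
top bin hull [[482, 161], [556, 185], [541, 240], [525, 245], [459, 222], [472, 172]]
top mat hull [[526, 245], [529, 258], [520, 316], [473, 323], [460, 255]]
TCP [0.4378 0.0419 0.3094] close yaw 77.0 q [-0.02 -0.33  1.75 -0.    1.72 -1.37]
  -40 -342 -41 0.0  q6~-2.10 / alt
```

```bash
python3 - <<'E'
from h import *
wp([(.40,-.30,.33,-74),(.36,-.39,.33,-74)])
E
```

```text
TCP [0.4378 0.0419 0.3094] close yaw 77.0 q [-0.02 -0.33  1.75 -0.    1.72 -1.37]
  -40 -342 -21 151.0  q6~0.53 / alt
  -21 -438 -21 151.0  q6~0.35 / alt
```

{"fn": "play_rows", "kwargs": {"increments": "-3 -24 -21 8.5 -1; -6 -50 -21 17 -1; -9 -75 -21 25.5 -1; -12 -100 -21 34 -1; -14 -125 -21 42.5 -1; -16 -150 -21 51 -1; -18 -175 -21 59.5 -1; -20 -200 -21 68 -1; -21 -225 -21 76.5 -1; -21 -250 -21 85 -1; -21 -275 -21 93.5 -1; -21 -300 -21 102 -1; -21 -325 -21 110.5 -1; -21 -350 -21 119 -1; -21 -375 -21 127.5 -1; -21 -400 -21 136 -1; -21 -420 -21 144.5 -1; -21 -438 -21 151 -1; -21 -438 -21 151 -1; -21 -438 -21 151 -1"}}

```text
t: 55.35
tool_pos: [0.3599, -0.3895, 0.3301]
orientation: [-3.11, -0.441, 0.0]
force: [-0.0, -0.0, -0.2]
opening: 0.0929
gripper_force: 0.0
```

```bash
python3 - <<'E'
from h import *
snap("wrist","w7")
for n in("tray","bin","plug1","mat"):print(n,[(round(d["conf"],2),np.round(d["centre"],3).tolist(),proj("wrist",d["centre"])[0].round().tolist()) for d in robot.landmark_of("wrist",n)if d["conf"]>.3])
T=np.array([.482,-.372]);x=ax(15.8);y=ax(105.8)
def L(a,b,c):return [*(T+a*x+b*y),c+.003]
print("model corners lip,handle:",proj("wrist",[L(.067,.07,.03),L(.067,-.07,.03),L(-.067,.07,.034),L(-.067,-.07,.034),L(-.106,.025,.092),L(-.106,-.025,.092)]).round().tolist())
B=np.array([.692,-.367]);x=ax(-19);y=ax(71)
print("bin rim:",proj("wrist",[[*(B+a*x+b*y),.09]for a,b in((-.08,.105),(-.08,-.105),(.08,-.105),(.08,.105))]).round().tolist())
print(pose()[0],toolyaw())
E
```

```text
tray [(0.72, [0.482, -0.377, 0.002], [339.0, 90.0])]
bin []
plug1 [(0.81, [0.508, -0.363, 0.007], [334.0, 65.0]), (0.8, [0.519, -0.408, 0.009], [373.0, 66.0]), (0.64, [0.491, -0.327, 0.009], [302.0, 70.0])]
mat []
model corners lip,handle: [[274.0, 21.0], [401.0, 22.0], [277.0, 147.0], [394.0, 147.0], [314.0, 187.0], [360.0, 187.0]]
bin rim: [[250.0, -168.0], [438.0, -7.0], [560.0, -183.0], [362.0, -385.0]]
[ 0.36034256 -0.38904749  0.33063171] -73.84419077745576
```

View pics/w7.png

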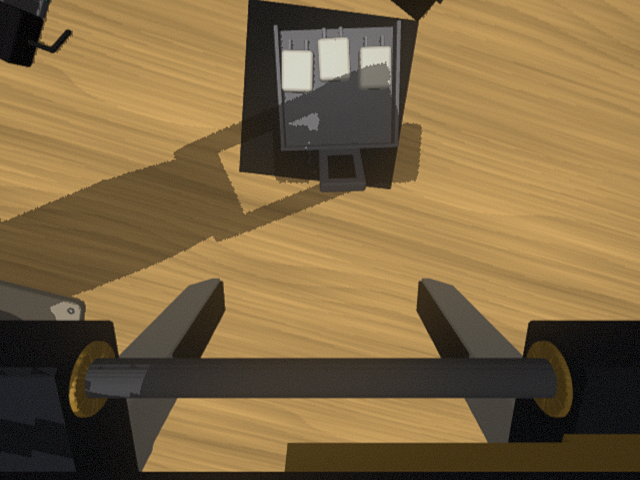

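The wrist view shows the tray with three plugs at (297,70), (334,58) and (375,67), and the handle at (343,170). That is about 2° more yaw than I assumed.

```bash
python3 - <<'E'
from h import *
g=[.3885,-.403]
wp([(*g,.2,-72.5),(*g,.062,-72.5)])
E
```

```text
TCP [ 0.3603 -0.389   0.3306] close yaw -73.8 q [-0.92 -0.08  1.5   0.    1.72  0.37]
  23 21 131 -1.3  q6~0.36 / alt
  23 21 269 -1.3  q6~0.36 / alt
```

{"fn": "play_rows", "kwargs": {"increments": "10 10 45 -1 -1; 23 21 90 -1.3 -1; 23 21 135 -1.3 -1; 23 21 180 -1.3 -1; 23 21 220 -1.3 -1; 23 21 250 -1.3 -1; 23 21 265 -1.3 -1; 23 21 269 -1.3 -1; 23 21 269 -1.3 -1; 23 21 269 -1.3 0; 23 21 269 -1.3 1; 23 21 269 -1.3 1; 23 21 269 -1.3 1; 23 21 269 -1.3 1; 23 21 269 -1.3 1; 23 21 269 -1.3 1; 23 21 269 -1.3 1", "force": 60}}

```text
t: 57.3
tool_pos: [0.3879, -0.4038, 0.0616]
orientation: [3.105, 0.473, 0.0]
force: [-0.2, -0.9, 0.3]
opening: 0.0492
gripper_force: 60.0
```

{"fn": "play_rows", "kwargs": {"increments": "0 0 -5 0 1; 0 0 -10 0 1; 0 0 -15 0 1; 0 0 -20 0 1; 0 0 -20 0 1"}}

```text
t: 57.8
tool_pos: [0.3883, -0.404, 0.0825]
orientation: [3.104, 0.473, 0.001]
force: [0.2, -0.2, -3.2]
opening: 0.0496
gripper_force: 60.0
```

```bash
python3 - <<'E'
from h import *
s=st();print(s["opening"],s["gripper_force"],s["force"],s["wrist_torque"])
robot.read_camera("top");print([(round(d["conf"],2),np.round(d["centre"],3).tolist()) for d in robot.landmark_of("top","tray")])
print([(round(d["conf"],2),np.round(d["centre"],3).tolist()) for d in robot.landmark_of("top","plug1")])
E
```

```text
0.049575776209174555 59.998730421066284 [ 0.2128046  -0.22915599 -3.15880916] [-0.1028567   0.31923111  0.03546705]
[(0.68, [0.482, -0.372, 0.023]), (0.51, [0.652, -0.006, 0.011])]
[(0.72, [0.488, -0.324, 0.029]), (0.69, [0.511, -0.362, 0.026]), (0.56, [0.516, -0.411, 0.029])]
```

```bash
python3 - <<'E'
from h import *
wp([(.3885,-.404,.28,None),(.5886,-.349,.28,-100)])
E
```

```text
TCP [ 0.3878 -0.4034  0.0813] close yaw -72.7 q [-0.9   0.13  1.75 -0.    1.27  0.37]
  0 1 -199 0.0  q6~0.37 / alt
  208 8 -199 27.3  q6~1.12 / alt
```

{"fn": "play_rows", "kwargs": {"increments": "0 0 -15 0 1; 0 0 -35 0 1; 0 0 -60 0 1; 0 0 -85 0 1; 0 0 -110 0 1; 0 0 -135 0 1; 0 0 -160 0 1; 0 0 -185 0 1; 0 0 -199 0 1; 15 1 -199 2 1; 35 2 -199 5 1; 60 2 -199 8 1; 85 3 -199 11 1; 110 4 -199 14 1; 135 5 -199 17 1; 160 6 -199 21 1; 185 7 -199 24 1; 200 8 -199 26 1; 208 8 -199 27 1; 208 8 -199 27 1"}}

```text
t: 59.95
tool_pos: [0.5892, -0.3485, 0.2798]
orientation: [-3.13, 0.263, 0.002]
force: [0.8, -0.2, -3.0]
opening: 0.0495
gripper_force: 60.0
```

```bash
python3 - <<'E'
from h import *
s=st();print(s["opening"],s["gripper_force"],s["force"],s["wrist_torque"])
for c in("scene","top"):
    robot.read_camera(c)
    for n in("tray","bin","plug1"):print(c,n,[(round(d["conf"],2),np.round(d["centre"],3).tolist()) for d in robot.landmark_of(c,n) if d["conf"]>.3])
wp([(.5886,-.349,.28,-100)])
E
```

```text
0.04945505757372056 59.99877333641052 [ 0.82087381 -0.20550465 -2.98678885] [ 0.03550245  0.31952324 -0.01882654]
scene tray [(0.59, [0.684, -0.364, 0.221])]
scene bin [(0.62, [0.692, -0.37, -0.002]), (0.53, [0.545, 0.02, 0.015])]
scene plug1 [(0.62, [0.719, -0.322, 0.225]), (0.6, [0.72, -0.364, 0.227]), (0.59, [0.697, -0.408, 0.224])]
top tray [(0.95, [0.683, -0.364, 0.22])]
top bin [(0.97, [0.691, -0.37, -0.003])]
top plug1 [(0.8, [0.712, -0.322, 0.226]), (0.73, [0.698, -0.413, 0.228]), (0.6, [0.716, -0.366, 0.226])]
TCP [ 0.5884 -0.3495  0.2807] close yaw -99.7 q [-0.61  0.35  1.13 -0.    1.67  1.13]
  0 -1 1 0.3  q6~1.14 / alt
```

Held flat over the bin. Now loosen the grip so the tray pivots.

{"fn": "play_rows", "kwargs": {"increments": "0 0 0 0 1; 0 0 0 0 1; 0 0 0 0 1; 0 0 0 0 1", "force": 20}}

```text
t: 60.75
tool_pos: [0.5888, -0.3491, 0.2803]
orientation: [-3.13, 0.264, 0.0]
force: [-0.4, -0.2, -3.5]
opening: 0.05
gripper_force: 20.0
```

{"fn": "play_rows", "kwargs": {"increments": "0 0 0 0 1; 0 0 0 0 1; 0 0 0 0 1; 0 0 0 0 1", "force": 12}}

```text
t: 61.15
tool_pos: [0.5887, -0.3491, 0.2803]
orientation: [-3.13, 0.264, 0.001]
force: [-0.8, -1.2, -3.8]
opening: 0.0498
gripper_force: 12.0
```

```bash
python3 - <<'E'
from h import *
s=st();print(s["opening"],s["gripper_force"],s["force"],s["wrist_torque"])
c="scene"
robot.read_camera(c)
for n in("tray","plug1"):print(c,n,[(round(d["conf"],2),np.round(d["centre"],3).tolist()) for d in robot.landmark_of(c,n) if d["conf"]>.3])
E
```

```text
0.049800302821121606 11.999767273664474 [-0.75487411 -1.18953961 -3.75779425] [ 0.1060048   0.30705232 -0.01918411]
scene tray [(0.76, [0.602, -0.352, 0.175]), (0.54, [0.443, 0.039, 0.055])]
scene plug1 [(0.53, [0.633, -0.349, 0.156]), (0.47, [0.613, -0.394, 0.162]), (0.41, [0.629, -0.307, 0.162])]
```

{"fn": "play_rows", "kwargs": {"increments": "0 0 0 0 1; 0 0 0 0 1; 0 0 0 0 1; 0 0 0 0 1; 0 0 0 0 1", "force": 12}}

```text
t: 61.8
tool_pos: [0.5889, -0.3492, 0.2806]
orientation: [3.13, -0.264, 0.0]
force: [-0.6, 0.0, -3.3]
opening: 0.0499
gripper_force: 12.0
```

```bash
python3 - <<'E'
from h import *
s=st();print(s["opening"],s["gripper_force"],s["force"],s["wrist_torque"])
for c in("scene","top"):
    if c=="scene": snap(c,"s8",(150,80,350,230),3)
    else: robot.read_camera(c)
    for n in("tray","plug1","bin"):print(c,n,[(round(d["conf"],2),np.round(d["centre"],3).tolist()) for d in robot.landmark_of(c,n) if d["conf"]>.3])
E
```

```text
0.04989660625006204 11.99978694319725 [-0.64567234  0.04463199 -3.29947968] [-0.01860994  0.06983369  0.00980147]
scene tray [(0.7, [0.6, -0.35, 0.177])]
scene plug1 [(0.51, [0.73, -0.411, 0.029]), (0.47, [0.746, -0.372, 0.03])]
scene bin [(0.66, [0.69, -0.366, -0.001])]
top tray [(0.6, [0.6, -0.347, 0.171]), (0.46, [0.599, 0.015, 0.007])]
top plug1 [(0.66, [0.752, -0.325, 0.029]), (0.48, [0.732, -0.418, 0.03])]
top bin [(0.61, [0.69, -0.368, -0.004])]
```

View pics/s8.png

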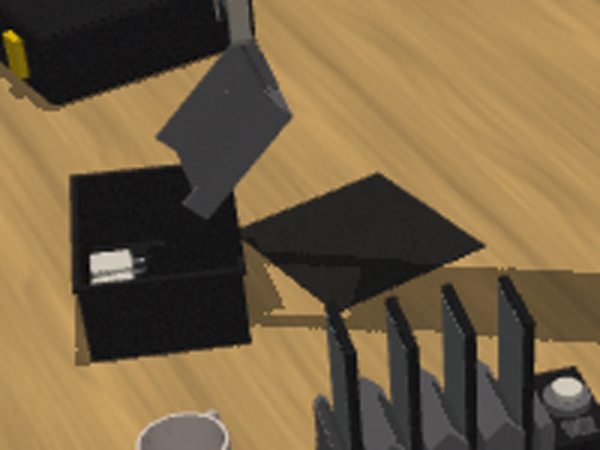

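The picture shows the tray hanging lip-down over the bin, empty, with a plug in the bin at crop (110,265). The networks report plugs at three places in the bin. Next, raise the tray and carry it over the mat.

```bash
python3 - <<'E'
from h import *
u=ax(-10);c=np.array([.468,-.365])
p=c+.035*u
wp([(.5886,-.349,.36,None),(*p,.36,-100),(*p,.20,-100)])
E
```

```text
TCP [ 0.5888 -0.3492  0.2804] close yaw -99.7 q [-0.61  0.35  1.12 -0.    1.67  1.13]
  -0 -0 -80 0.0  q6~1.13 / alt
  -81 36 -80 0.3  q6~1.03 / alt
  -81 36 80 0.3  q6~1.03 / alt
```

{"fn": "play_rows", "kwargs": {"increments": "0 0 -20 0 1; 0 0 -45 0 1; 0 0 -70 0 1; 0 0 -80 0 1; -15 7 -80 0 1; -35 15 -80 0 1; -55 24 -80 0 1; -72 32 -80 0 1; -81 36 -80 0 1; -81 36 -50 0 1; -81 36 -20 0 1; -81 36 10 0 1; -81 36 40 0 1; -81 36 65 0 1; -81 36 80 0 1; -81 36 80 0 1", "force": 25}}

```text
t: 63.8
tool_pos: [0.5018, -0.3698, 0.1972]
orientation: [-3.127, 0.264, 0.006]
force: [-0.5, -0.1, -3.0]
opening: 0.0499
gripper_force: 25.0
```

```bash
python3 - <<'E'
from h import *
s=st();print(s["opening"],s["gripper_force"],s["force"],s["wrist_torque"])
for c in("scene",):
    robot.read_camera(c)
    for n in("tray","plug1","bin","mat"):print(c,n,[(round(d["conf"],2),np.round(d["centre"],3).tolist()) for d in robot.landmark_of(c,n) if d["conf"]>.3])
u=ax(-10);c=np.array([.468,-.365])
wp([(*(c+a*u),z,-100) for a,z in((.035,.166),(-.011,.152),(-.038,.136),(-.063,.115),(-.083,.091),(-.099,.061))])
E
```

```text
0.04985782007484881 24.999577403068542 [-0.49989621 -0.07481216 -3.00137217] [ 0.06412424  0.01965286 -0.01114151]
scene tray [(0.64, [0.513, -0.37, 0.091])]
scene plug1 [(0.57, [0.747, -0.37, 0.03]), (0.52, [0.731, -0.412, 0.03])]
scene bin [(0.7, [0.693, -0.365, 0.0]), (0.66, [0.599, 0.011, 0.012])]
scene mat [(0.84, [0.468, -0.364, 0.0])]
TCP [ 0.5039 -0.3718  0.2026] close yaw -99.7 q [-0.72  0.2   1.43  0.    1.5   1.02]
  -2 -1 37 0.3  q6~1.03 / alt
  -48 -1 50 0.3  q6~0.99 / alt
  -75 -1 66 0.3  q6~0.97 / alt
  -100 -1 87 0.3  q6~0.95 / alt
  -120 -1 111 0.3  q6~0.93 / alt
  -136 -2 141 0.3  q6~0.91 / alt
```

{"fn": "play_rows", "kwargs": {"increments": "-2 0 15 0 1; -2 0 28 0 1; -2 0 37 0 1; -17 0 42 0 1; -33 0 46 0 1; -48 0 51 0 1; -62 0 58 0 1; -75 0 66 0 1; -88 0 76 0 1; -100 0 87 0 1; -110 0 98 0 1; -120 0 111 0 1; -128 0 125 0 1; -135 0 139 0 1; -136 0 143 0 1; -136 0 143 0 1", "force": 8}}

```text
t: 65.65
tool_pos: [0.3681, -0.348, 0.0564]
orientation: [-3.13, 0.265, 0.002]
force: [-0.5, -0.5, -0.7]
opening: 0.0498
gripper_force: 8.0
```

```bash
python3 - <<'E'
from h import *
s=st();print(s["opening"],s["gripper_force"],s["force"],s["wrist_torque"])
for c in("scene","top"):
    robot.read_camera(c)
    for n in("tray","plug1","bin","mat"):print(c,n,[(round(d["conf"],2),np.round(d["centre"],3).tolist()) for d in robot.landmark_of(c,n) if d["conf"]>.3])
E
```

```text
0.04980676666610388 7.999856472015381 [-0.46005317 -0.47863333 -0.73688174] [-0.00783311  0.13333098  0.01138366]
scene tray [(0.77, [0.466, -0.365, 0.009])]
scene plug1 [(0.55, [0.73, -0.413, 0.033]), (0.38, [0.748, -0.373, 0.032])]
scene bin [(0.73, [0.692, -0.363, -0.0])]
scene mat [(0.58, [0.468, -0.362, 0.0])]
top tray [(0.88, [0.469, -0.361, 0.007])]
top plug1 [(0.71, [0.734, -0.417, 0.03]), (0.66, [0.749, -0.326, 0.027]), (0.64, [0.744, -0.377, 0.03])]
top bin [(0.58, [0.689, -0.368, -0.004])]
top mat []
```

Excellent. Open, lift straight up and back off.

{"fn": "play_rows", "kwargs": {"increments": "0 0 0 0 0.3; 0 0 0 0 -0.5; 0 0 0 0 -1; 0 0 0 0 -1; 0 0 0 0 -1; 0 0 0 0 -1; 0 0 -20 0 -1; 0 0 -60 0 -1; 0 0 -110 0 -1; 0 0 -160 0 -1; 0 0 -210 0 -1; -40 0 -250 0 -1; -40 0 -250 0 -1; -40 0 -250 0 -1; -40 0 -250 0 -1"}}

```text
t: 67.65
tool_pos: [0.3294, -0.3412, 0.3059]
orientation: [-3.129, 0.265, 0.001]
force: [-0.3, -0.4, -0.7]
opening: 0.0931
gripper_force: 0.0
```

```bash
python3 - <<'E'
from h import *
s=st();print(s["t"],s["opening"],s["force"],s["tool_pos"])
for c in("scene","top"):
    snap(c,"f_"+c)
    for n in("tray","plug1","bin","phone1","power_top"):print(c,n,[(round(d["conf"],2),np.round(d["centre"],3).tolist()) for d in robot.landmark_of(c,n) if d["conf"]>.3])
a=cv2.imread("pics/f_scene.png")[80:300,150:400];b=cv2.imread("pics/f_top.png")[130:330,330:580]
cv2.imwrite("pics/final.png",np.vstack([cv2.resize(a,(500,330)),cv2.resize(b,(500,270))]))
E
```

```text
67.65 0.09309334909952717 [-0.2827732  -0.38484178 -0.67467505] [ 0.32941817 -0.34121458  0.3059036 ]
scene tray [(0.93, [0.469, -0.362, 0.005]), (0.64, [0.445, 0.038, 0.056])]
scene plug1 [(0.41, [0.729, -0.41, 0.031]), (0.35, [0.745, -0.371, 0.032])]
scene bin [(0.62, [0.691, -0.365, -0.0])]
scene phone1 [(0.88, [0.492, 0.704, 0.008]), (0.82, [0.646, -0.006, 0.01]), (0.68, [0.544, 0.019, 0.012]), (0.66, [0.6, 0.012, 0.014]), (0.58, [0.497, 0.029, 0.012]), (0.56, [0.307, 0.239, 0.005])]
scene power_top [(0.66, [0.492, 0.03, 0.012]), (0.51, [0.443, 0.037, 0.059])]
top tray [(0.56, [0.465, -0.36, 0.001])]
top plug1 [(0.82, [0.73, -0.418, 0.03]), (0.66, [0.748, -0.324, 0.03]), (0.52, [0.743, -0.378, 0.03])]
top bin [(0.78, [0.691, -0.368, -0.005]), (0.6, [0.713, 0.374, -0.002])]
top phone1 [(0.9, [0.65, -0.004, 0.013]), (0.85, [0.498, 0.707, 0.002]), (0.73, [0.312, 0.241, 0.008]), (0.68, [0.545, 0.018, 0.013]), (0.63, [0.496, 0.031, 0.011])]
top power_top [(0.66, [0.692, -0.368, -0.003]), (0.63, [0.444, 0.034, 0.056])]
```

View pics/final.png

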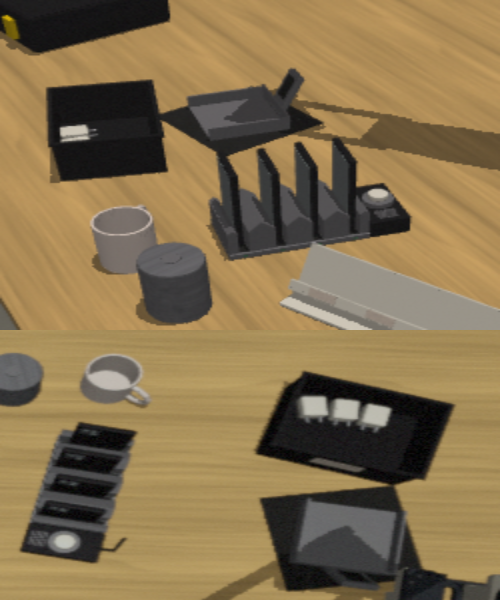

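The final picture shows four phones upright in the dock, three plugs in the bin (lower half, around (345,410)) and the tray flat on the mat. The mug and speaker are in place, so I'm handing in.

```bash
python3 -c "
from plant import robot
print(robot.close_job())"
```

```text
the job is handed in; nothing more can be done
None
```

Job handed in, with no verdict returned: four phones upright in the dock (the first slipped behind the stand and was re-picked), button pressed to its stop, three plugs in the bin, tray flat mid-mat.

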